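# Nest the blown-over peg tumblers on the balcony rack

## Task

The wind has blown the large green tumbler over: stand it upright on the table and let go of it, then take it again and set it wholly on the round cork mat of the steel rack. Then nest the yellow tumbler fully down inside the green one, and after that the red tumbler fully down inside the yellow one. Keep the yellow and red tumblers upright throughout and leave the other things on the table and rack where they are.

Things in the scene. Friction and masses are not known exactly. Their poses are not given: they have to be found in the camera images.
- large: Green tumbler, straight cylinder: 66 mm outer diameter, 58 mm high, wall 3 mm, floor 8 mm thick, 0.11 kg; rights itself when tilted less than about 50 degrees. Origin: centre of its underside; z axis from there to the open mouth. Starts lying on its side on the table, mouth away from the robot (z axis level, within 30 degrees of world +x).
- medium: Yellow plastic tumbler, straight: 51 mm outer diameter, 72 mm high, 45 mm inner diameter (wall 3 mm), floor 8 mm thick. Origin: centre of its underside, z axis up to the mouth. Stands upright on the table. Fully down in the green one, its underside is 8 mm above the green underside and it stands 22 mm proud of the green rim.
- small: Red plastic tumbler, straight: 36 mm outer diameter, 86 mm high (wall 3 mm). Origin: centre of its underside, z axis up to the mouth. Stands upright on the table. Fully down in the yellow one, its underside is 8 mm above the yellow underside and it stands 22 mm proud of the yellow rim.
- mat (a point): Centre of the top of the round cork mat (100 mm diameter) fixed on the low stainless rack shelf; 65 mm above the table. Shelf 240 (x) by 360 mm (y), top 60 mm above the table; in this point's axes (at zero yaw as the world's) the shelf's centre lies +45 mm in x, +90 mm in y from here; a thin rail along its far edge is 104 mm above the table.
- bleach: Bystander: yellow bleach bottle with red cap, 72 mm diameter, 210 mm high, on the rack. Origin: centre of its underside.
- brush: Bystander: bamboo scrub brush, 150 by 50 mm, 36 mm high, lying on the rack. Origin: centre of its underside, x along its length.
- jar: Bystander: empty open glass jar, 68 mm diameter, 88 mm high, upright on the table among the tumblers. Origin: centre of its underside.
- crank: Bystander: Z-shaped steel crank with black grip, 280 mm long along its x, 24 mm high, lying on the table. Origin: on the table, 130 mm from its plain end.
- hanger: Bystander: blue plastic clothes hanger, 380 mm wide along its y, 10 mm high, flat on the table. Origin: middle of its bottom bar, on the table.
There are look-alikes about, which are no part of the job. There is more than one size of the small; the job needs the smallest. Of the things like the large, leave any that is blue; of the rest the larger one is meant.

How it is judged:
By the outcome, as a careful person would: the job done as asked, in the order asked, and still so for the second after the job is handed in, with the robot touching nothing.
It also fails if it takes over 72 s, if anything falls off the work surface, if the arm or the gripper's body presses on something with over 40 N, if the wrist force passes 120 N, or if a joint passes its speed limit or range.

## Robot

A 7-joint arm with a two-finger parallel gripper is mounted at the origin on the work surface. World frame = base frame: x ahead of the robot, y to its left, z up, the work surface at z = 0. Lengths are in m, angles in degrees, forces in N, time in s.
With the tool pointing down it reaches from about 0.425 to 0.825 m from the base axis. Payload 3.6 kg.
Tool frame: the origin (TCP) lies midway between the tips of the shut fingers; the grasp point (between the pads) lies 19 mm behind it; z points along the fingers, x is the direction in which the jaws open and shut, and the axes are right-handed (so a half turn about z gives the same grasp; the last joint's range is limited). The gripper opens to 85 mm and grips with 20 to 120 N. Pads are 22 mm wide; open, the fingers measure 114 mm over their backs; the gripper's body (76 mm by 85 mm) begins 54 mm behind the grasp point. The pads swing forward as they close: fully open they stand 13 mm farther back than shut.
Start: joints at [70.388, 35.231, -0.722, 81.555, 0.464, 63.22, -2.315], TCP at [0.202, -0.618, 0.231] pointing down, gripper open.
Joint ranges: [-178.69, 178.69], [-17.37, 117.87], [-77.05, 75.6], [15.02, 138.74], [-78.02, 258.01], [0.78, 113.62], [-162.83, 162.83]. Speed limits (degrees/s): [159.86, 159.86, 180, 180, 180, 180, 180].

## Interface

Orientations are given as [roll, pitch, yaw] about the fixed x, y, z axes, in that order (R = Rz(yaw) Ry(pitch) Rx(roll)).
In Python, from rig import readout, viewer, job gives the robot as it stands.
- The arm moves only by the shell command python3 -m pendant 'ROWS' [FORCE]. ROWS is text: rows parted by semicolons, each of 7 numbers parted by spaces: the opening, from -1 (shut) to 1 (fully open), then the shift along the world's x, y, z in m, then the turn, a rotation vector about the world's x, y, z in degrees. In form: jaw x y z wx wy wz; .... A call has 1 to 5 rows; each row shifts and turns the pose as measured when the row begins; what a row does not reach is not made up. A row lasts 1/10 s, in which the tool goes at most 50 mm and 8.59 degrees, less where a joint would pass 70% of its speed; a pose out of reach is approached as far as the arm can. A call is refused whole if a number of a shift passes 0.05 or a number of a turn 8.59, either way. A call with a gripper value outside its range is refused whole. The fingers move at their own pace and stop on an object; FORCE is the grip in N (left out, the last holds). Time passes only in rows, so rows that do not move let the fingers close. It gives the time, the measured TCP pose, the force and the opening at its end, in the units of the state.
- readout.read_state(): the state, without advancing time (a new reading comes with each control period).
- viewer.camera(name): name is "side" or "top"; returns (picture, depth): 480x640x3 uint8, red, green, blue; 480x640 float32, m along the optical axis (not along the pixel's ray), 0 where there is no reading.
- viewer.camera_info(name): a dict with "intrinsics" (3x3 intrinsics, pixels), "world_to_cam" (4x4, takes a point from world to camera coordinates). Camera axes: x right, y up, looking along -z (the intrinsics and any distortion apply to the point x, -y, -z); pixel columns grow to the right and rows downward; lengths in m; the calibration is good to about 2 mm. A picture is of the moment at which its call begins. camera_info takes no time and is no camera call.
- job.sign_off(): hands the job in, once; it reports no verdict.
The state is a dict: "time_s": time; "joint_positions": joint angles; "dq": joint speeds; "tau": joint torques, N m; "tool_pos": TCP position; "orientation": TCP orientation; "contact_force": force on the tool from outside, world axes, zero at the start; "ft_torque": the same for the moment, N m; "gripper_width": opening from 0.0 (shut) to 1.0 (fully open).
Only numpy, scipy, OpenCV 4.12 (cv2) and the standard library are available. Lean on these libraries where they do the work, as an engineer would, in place of code of your own. Each camera call takes 0.05 s, during which the arm holds its last target.

## Working session

There is one attempt and no reset: what is moved stays moved. The work goes in short steps, Python scripts to look and compute and a shell command to move; the robot and the scene stay as the last step left them, time stands still between calls to the robot, and variables do not carry over. Pictures are saved under pics/ and viewed, and the job is handed in when it is done.

```bash
ls; mkdir -p pics; python3 - <<'E'
from rig import readout, viewer
import cv2,numpy as np
print(readout.read_state())
for n in("side","top"):
    p,d=viewer.camera(n); cv2.imwrite(f"pics/{n}0.png",p[:,:,::-1]); np.savez(f"pics/{n}0.npz",p=p,d=d)
    i=viewer.camera_info(n); print(n,i)
E
```

```text
pics
{'time_s': 0.0, 'joint_positions': array([70.38647131, 35.29135277, -0.72253759, 81.64363683,  0.46187326,
       63.21920847, -2.31380522]), 'dq': array([ 0.05294899, -0.09699799,  0.00419952,  0.07067502,  0.01327801,
       -0.12032519,  0.02085861]), 'tau': array([ 5.65693936e-04, -4.69213665e+01,  2.59136958e-01, -1.71034151e+01,
        9.94141301e-03,  9.53525829e-03, -1.76951744e-05]), 'tool_pos': array([ 0.20165935, -0.61710117,  0.23010095]), 'orientation': array([ 1.79999536e+02,  1.51381987e-01, -7.19013044e+01]), 'contact_force': array([-0.85499316, -0.21716102, -0.48930908]), 'ft_torque': array([-0.02496843,  0.02190845, -0.01973516]), 'gripper_width': 1.0018678794068372}
side {'intrinsics': array([[456.74661403,   0.        , 323.16712393],
       [  0.        , 456.74661403, 241.40565138],
       [  0.        ,   0.        ,   1.        ]]), 'world_to_cam': array([[ 0.99786396, -0.06375082, -0.01426031, -0.54753508],
       [ 0.04761248,  0.56028249,  0.82693203, -0.09613187],
       [-0.0447278 , -0.82584464,  0.56212104, -1.02247595],
       [ 0.        ,  0.        ,  0.        ,  1.        ]])}
top {'intrinsics': array([[464.47699625,   0.        , 313.09960965],
       [  0.        , 464.47699625, 244.43452946],
       [  0.        ,   0.        ,   1.        ]]), 'world_to_cam': array([[ 0.0268368 , -0.99942012, -0.02095738, -0.01116283],
       [ 0.98450795,  0.02279077,  0.17385247, -0.55579943],
       [-0.17327402, -0.02529835,  0.98454868, -1.06689595],
       [ 0.        ,  0.        ,  0.        ,  1.        ]])}
```

View pics/side0.png

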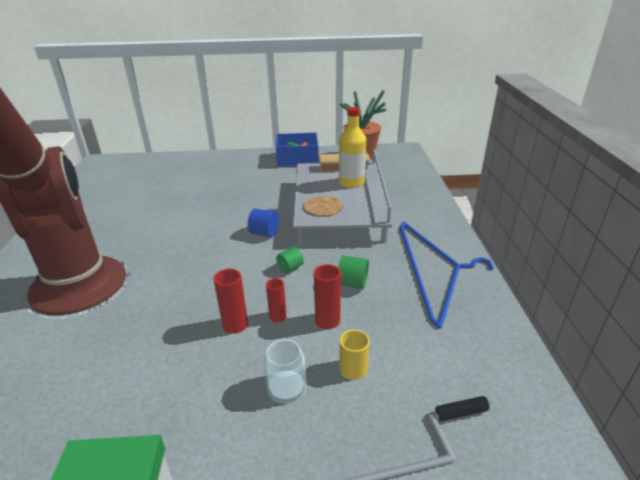

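View pics/top0.png

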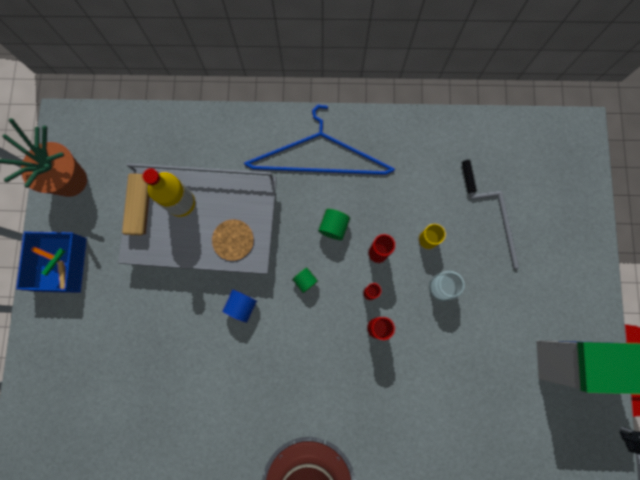

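The side view shows the fallen green tumbler at about (353,272), a small green decoy at (290,260), and the yellow tumbler at (354,355). The smallest red is at (276,300), the jar at (285,370) and the mat at (323,206). The top view agrees: green (334,224), yellow (432,236), red (372,291), mat (233,240). Next I'll measure them.

```bash
cat > h.py <<'E'
import cv2,numpy as np
from rig import readout, viewer
def cloud(n,d):
    i=viewer.camera_info(n);K=i["intrinsics"];T=np.linalg.inv(i["world_to_cam"])
    v,u=np.mgrid[0:480,0:640]
    c=np.stack([(u-K[0,2])/K[0,0]*d,-(v-K[1,2])/K[1,1]*d,-d],-1)
    return c@T[:3,:3].T+T[:3,3]
def ray(n,u,v,z):
    i=viewer.camera_info(n);K=i["intrinsics"];T=np.linalg.inv(i["world_to_cam"])
    r=T[:3,:3]@np.array([(u-K[0,2])/K[0,0],-(v-K[1,2])/K[1,1],-1]);o=T[:3,3]
    return o+r*(z-o[2])/r[2]
def proj(n,p):
    i=viewer.camera_info(n);K=i["intrinsics"];c=(i["world_to_cam"]@np.r_[p,1])[:3]
    return K[0,0]*c[0]/-c[2]+K[0,2],K[1,1]*c[1]/c[2]+K[1,2]
H={"green":((45,75),),"yellow":((20,32),),"red":((0,6),(174,180))}
def comps(p,col,smin=120):
    h=cv2.cvtColor(p,cv2.COLOR_RGB2HSV)
    m=sum((cv2.inRange(h,(a,smin,50),(b,255,255)) for a,b in H[col]))
    m=m.astype(np.uint8)
    n,l,s,c=cv2.connectedComponentsWithStats(m)
    return [(l==k,s[k],c[k]) for k in range(1,n) if s[k,4]>60]
def snap(tag):
    o={}
    for n in("side","top"):
        p,d=viewer.camera(n);cv2.imwrite(f"pics/{n}{tag}.png",p[:,:,::-1]);np.savez(f"pics/{n}{tag}.npz",p=p,d=d);o[n]=(p,d)
    return o
def circ(P):
    A=np.c_[2*P[:,:2],np.ones(len(P))];s=np.linalg.lstsq(A,(P[:,:2]**2).sum(1),rcond=None)[0]
    return s[:2],np.sqrt(s[2]+s[:2]@s[:2])
E
python3 - <<'E'
from h import *
np.set_printoptions(precision=4,suppress=True)
for n in("top","side"):
    z=np.load(f"pics/{n}0.npz");p,d=z["p"],z["d"];X=cloud(n,d)
    print(n,"tcp px",proj(n,[.2017,-.617,.23]))
    for col in H:
        for m,s,c in comps(p,col):
            P=X[m&(d>0)]
            print(col,s,c.round(1),"med",np.median(P,0),"lo",np.percentile(P,3,0),"hi",np.percentile(P,97,0))
z=np.load("pics/top0.npz");X=cloud("top",z["d"])
for u,v in((233,240),(200,250),(300,200),(448,286),(608,365),(555,365),(225,175)):print(u,v,X[v,u])
E
```

```text
top tcp px (np.float64(640.5127783281703), np.float64(423.40989222624603))
green [319 209  30  31 639] [333.9 223.3] med [ 0.6063 -0.0462  0.0601] lo [ 0.5771 -0.0752  0.0397] hi [ 0.6382 -0.0154  0.0667]
green [ 44 250  19  24 118] [ 53.2 261. ] med [0.5009 0.6269 0.0528] lo [0.4731 0.6123 0.0479] hi [0.5253 0.642  0.0581]
green [293 268  24  24 341] [304.6 279.8] med [0.4706 0.0208 0.0447] lo [ 0.449  -0.0016  0.0074] hi [0.4942 0.0438 0.05  ]
green [ 578  342   62   52 2979] [609.9 367.4] med [ 0.3    -0.5805  0.2118] lo [ 0.2551 -0.6331  0.1958] hi [ 0.3441 -0.5332  0.2151]
yellow [146 172  38  35 886] [165.8 189.9] med [0.6367 0.3113 0.2012] lo [0.6144 0.2901 0.1262] hi [0.6761 0.3726 0.2447]
yellow [178 201  17  16  61] [188.1 210.3] med [0.6242 0.2988 0.079 ] lo [0.6131 0.2891 0.0689] hi [0.6472 0.3236 0.0876]
yellow [419 224  27  25 495] [431.8 235.9] med [ 0.5871 -0.2857  0.0337] lo [ 0.5598 -0.3055  0.0045] hi [ 0.6073 -0.2582  0.0729]
red [143 168  16  16 205] [150.5 175.7] med [0.6479 0.3238 0.269 ] lo [0.6346 0.3107 0.2644] hi [0.6632 0.3382 0.2723]
red [369 234  26  29 
[... 1754 characters left out ...]
ed [0.6486 0.3142 0.2678] lo [0.6363 0.3053 0.2581] hi [0.662  0.3363 0.2713]
red [ 314  265   27   64 1500] [327.3 295.5] med [ 0.5468 -0.1781  0.0854] lo [ 0.5251 -0.1839  0.0092] hi [ 0.5689 -0.1365  0.1232]
red [ 214  269   33   64 1541] [230.8 300. ] med [ 0.3659 -0.1762  0.0835] lo [ 0.3435 -0.1819  0.009 ] hi [ 0.3867 -0.1345  0.1235]
red [266 278  20  44 666] [276.  299.3] med [ 0.4479 -0.1521  0.0591] lo [ 0.4334 -0.1566  0.0065] hi [ 0.4626 -0.1228  0.0862]
233 240 [0.5594 0.1932 0.0645]
200 250 [0.5336 0.2707 0.0636]
300 200 [ 0.68    0.0408 -0.0043]
448 286 [ 0.468  -0.328   0.0066]
608 365 [ 0.3042 -0.5764  0.2127]
555 365 [ 0.2929 -0.5368  0.085 ]
225 175 [0.7212 0.2227 0.0613]
```

```bash
python3 - <<'E'
import cv2
p=cv2.imread("pics/top0.png");cv2.imwrite("pics/top0c.png",cv2.resize(p[180:360,280:480],None,fx=4,fy=3.3,interpolation=cv2.INTER_CUBIC)[:590,:800])
E
```

```text
(no output)
```

View pics/top0c.png

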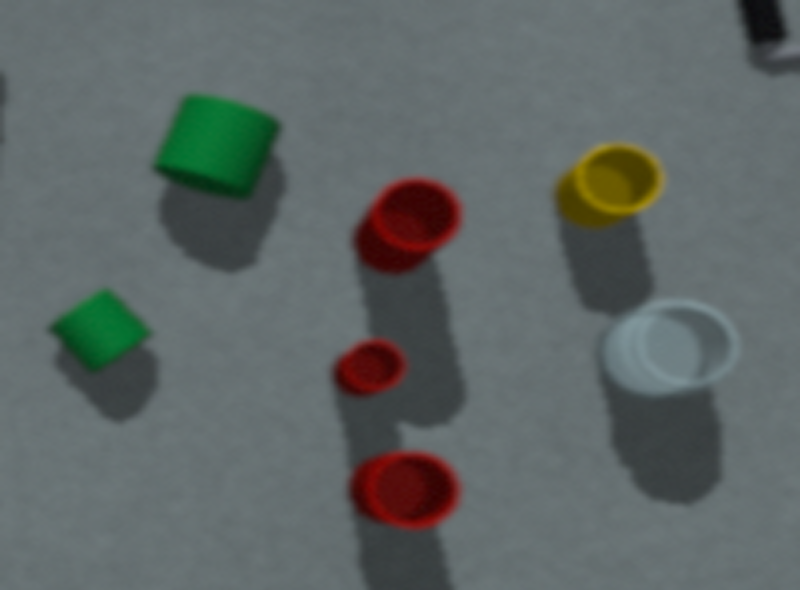

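The tall green-topped box beside the start pose, at (0.30,-0.58) and 0.215 high, must be avoided. Next I'll fit exact centres and the green axis.

```bash
python3 - <<'E'
from h import *
from scipy.optimize import least_squares
np.set_printoptions(precision=4,suppress=True)
sel={"green":[(.6,-.05)],"yellow":[(.585,-.285)],"red":[(.448,-.145),(.547,-.165),(.364,-.165)]}
out={}
for n in("top","side"):
    z=np.load(f"pics/{n}0.npz");p,d=z["p"],z["d"];X=cloud(n,d)
    for col in sel:
        for m,s,c in comps(p,col):
            m=cv2.erode(m.astype(np.uint8),np.ones((3,3)))>0
            P=X[m&(d>0)];md=np.median(P,0)
            for k in sel[col]:
                if np.hypot(*(md[:2]-k))<.04: out.setdefault((col,k),{})[n]=P
for k,v in out.items():
    if k[0]=="green":continue
    R={"yellow":.0255}.get(k[0],.018 if k[1][0]==.448 else .026)
    Z={"yellow":.072}.get(k[0],.086 if R==.018 else .125)
    P=v["side"];Q=P[(P[:,2]>.01)&(P[:,2]<Z-.012)]
    # outer wall facing the side camera
    Q=Q[Q[:,1]<np.percentile(Q[:,1],80)]
    f=least_squares(lambda c:np.hypot(Q[:,0]-c[0],Q[:,1]-c[1])-R,[k[1][0],k[1][1]],loss="soft_l1",f_scale=.002)
    print(k,"side wall fit",f.x,"free",circ(Q), "rms",np.sqrt((f.fun**2).mean()))
    T=v["top"];T=T[T[:,2]>Z-.006]; 
    if len(T)>8: print("   rim top",circ(T),len(T), T[:,2].max())
v=out[("green",(.6,-.05))]
for nm,P in(("top",v["top"]),("side",v["side"]),("both",np.vstack([v["top"],v["side"]]))):
    P=P[P[:,2]>.03]
    def r(q):
        n=np.array([-np.sin(q[2]),np.cos(q[2])]);return np.hypot((P[:,:2]-q[:2])@n,P[:,2]-.033)-.033
    f=least_squares(lambda q:np.r_[r(q)],[.6,-.05,-.3],loss="soft_l1",f_scale=.002)
    a=np.array([np.cos(f.x[2]),np.sin(f.x[2])]);t=(P[:,:2]-f.x[:2])@a
    lo,hi=np.percentile(t,[1,99]);print(nm,np.degrees(f.x[2]),f.x,"ends",lo,hi,"mid",f.x[:2]+a*(lo+hi)/2, np.sqrt((r(f.x)**2).mean()))
# mat
for n in("top","side"):
    z=np.load(f"pics/{n}0.npz");h=cv2.cvtColor(z["p"],cv2.COLOR_RGB2HSV)
    m=cv2.inRange(h,(5,60,80),(18,255,255));k,l,s,c=cv2.connectedComponentsWithStats(m)
    for j in range(1,k):
        if s[j,4]>200: print(n,s[j],c[j],ray(n,*c[j],.065))
E
```

```text
('yellow', (0.585, -0.285)) side wall fit [ 0.5847 -0.2828] free (array([ 0.5847, -0.2845]), np.float64(0.023587410372769593)) rms 0.0016668714929173028
   rim top (array([ 0.5834, -0.2818]), np.float64(0.022725169990259666)) 45 0.07369926705232643
('red', (0.547, -0.165)) side wall fit [ 0.5473 -0.1568] free (array([ 0.5473, -0.1603]), np.float64(0.022951674253658672)) rms 0.0009845941439690859
   rim top (array([ 0.5456, -0.157 ]), np.float64(0.02212256787596437)) 44 0.12666901237781025
('red', (0.448, -0.145)) side wall fit [ 0.4477 -0.1376] free (array([ 0.4476, -0.1437]), np.float64(0.01265423506534005)) rms 0.0010232751676720567
   rim top (array([ 0.4462, -0.1372]), np.float64(0.015097043301295016)) 25 0.09114992865499949
('red', (0.364, -0.165)) side wall fit [ 0.3631 -0.1549] free (array([ 0.3637, -0.1589]), np.float64(0.022434520035832614)) rms 0.0010468855649698903
   rim top (array([ 0.3627, -0.1545]), np.float64(0.02215777494121629)) 65 0.1266463860603657
top -19.245619210948337 [ 0.8205 -0.1205 -0.3359] ends -0.2514657735601121 -0.19834720204273257 mid [ 0.6081 -0.0464] 0.002405985390372754
side -18.138611030996763 [ 0.698  -0.0746 -0.3166] ends -0.11442013459177237 -0.0627892516116654 mid [ 0.6138 -0.047 ] 0.0015304720638430608
both -17.905264397853912 [ 0.7778 -0.1003 -0.3125] ends -0.20415808922818593 -0.14738510261849472 mid [ 0.6105 -0.0463] 0.0020251827251151094
top [ 47 142  28  42 693] [ 61.5714 160.847 ] [0.7484 0.6299 0.065 ]
top [ 29 177  30  16 259] [ 44.9073 185.3398] [0.6848 0.6635 0.065 ]
top [ 212  219   42   42 1371] [232.2845 239.6397] [0.5601 0.1949 0.065 ]
side [361 121  20  40 419] [371.1146 136.9952] [0.7541 0.6449 0.065 ]
side [442 175  38  14 447] [461.5906 181.1588] [0.9545 0.2938 0.065 ]
side [304 196  39  20 615] [322.9545 205.7447] [0.5613 0.1908 0.065 ]
```

```bash
python3 -m pendant '1 0 0 0.05 0 0 -7.3; 1 0 0.01 0.045 0 0 -7.3; 1 0.029 0.04 0 0 0 -7.3; 1 0.029 0.04 0 0 0 -7.3; 1 0.029 0.04 0 0 0 -7.3'
```

```text
time_s: 0.6
tool_pos: [0.2812, -0.4876, 0.3228]
orientation: [179.9, 0.5, -110.8]
contact_force: [2.2, -0.6, 0.7]
gripper_width: 0.999
```

```bash
python3 -m pendant '1 0.03 0.039 0 0 0 0; 1 0.03 0.039 0 0 0 0; 1 0.03 0.039 0 0 0 0; 1 0.03 0.039 0 0 0 0; 1 0.03 0.039 0 0 0 0'; python3 -m pendant '1 0.03 0.039 0 0 0 0; 1 0.03 0.039 0 0 0 0; 1 0.03 0.039 0 0 0 0; 1 0.03 0.039 0 0 0 0; 1 0.03 0.039 0 0 0 0'
```

```text
time_s: 1.1
tool_pos: [0.4317, -0.2866, 0.3216]
orientation: [179.8, 0.6, -111.1]
contact_force: [0.5, -0.5, 0.2]
gripper_width: 0.995
time_s: 1.6
tool_pos: [0.5816, -0.0867, 0.3202]
orientation: [179.6, 0.5, -111.1]
contact_force: [1.1, -1.2, 0.3]
gripper_width: 0.999
```

```bash
python3 -m pendant '1 0 0 0 0 0 0'
```

```text
time_s: 1.7
tool_pos: [0.5846, -0.0767, 0.3188]
orientation: [179.4, 0.9, -110.3]
contact_force: [0.6, 0.7, 0.3]
gripper_width: 1.002
```

```bash
python3 -m pendant '1 0.02 0.018 -0.04 0 0 1.8; 1 0.012 0.008 -0.045 0.5 0.5 0; 1 0 0 -0.05 0 0 0; 1 0 0 -0.05 0 0 0; 1 0 0 0 0 0 0'
```

```text
time_s: 2.2
tool_pos: [0.6155, -0.0493, 0.1329]
orientation: [179.0, 1.3, -108.1]
contact_force: [-1.0, -0.1, -0.1]
gripper_width: 1.0
```

```bash
cat >> h.py <<'E'
from scipy.spatial.transform import Rotation as Ro
def to(pos,rpy):
    s=readout.read_state()
    R=Ro.from_euler("xyz",s["orientation"],degrees=True);T=Ro.from_euler("xyz",rpy,degrees=True)
    print("d",(np.array(pos)-s["tool_pos"]).round(4),"rv",(T*R.inv()).as_rotvec(degrees=True).round(1))
    print("pos",s["tool_pos"].round(4),s["orientation"].round(1),"F",s["contact_force"].round(1),"w",round(s["gripper_width"],3),"t",s["time_s"],"q",s["joint_positions"].round(0))
E
python3 -c "
from h import *
to([.618,-.0493,.01],[180,0,-108.5])"
```

```text
d [ 0.0025 -0.     -0.1229] rv [-1.6 -0.6 -0.4]
pos [ 0.6155 -0.0493  0.1329] [ 179.     1.3 -108.1] F [-1.  -0.1 -0.1] w 1.0 t 2.2 q [   5.   39.   -2.   93.   -0.   49. -105.]
```

```bash
python3 -m pendant '1 0.002 0 -0.04 -1.6 -0.6 0; 1 0 0 -0.04 0 0 0; 1 0 0 -0.03 0 0 0; 1 0 0 -0.008 0 0 0; 1 0 0 0 0 0 0'; python3 -c "
from h import *
to([.618,-.0493,.009],[180,0,-108.5])
snap('1')"
```

```text
time_s: 2.7
tool_pos: [0.6249, -0.0513, 0.0216]
orientation: [-179.0, 0.1, -108.2]
contact_force: [0.3, -0.1, 0.2]
gripper_width: 1.005
d [-0.0069  0.002  -0.0126] rv [ 0.2  1.  -0.3]
pos [ 0.6249 -0.0513  0.0216] [-1.790e+02  1.000e-01 -1.082e+02] F [ 0.3 -0.1  0.2] w 1.005 t 2.7 q [   3.   47.   -1.   97.    1.   35. -107.]
```

View pics/side1.png

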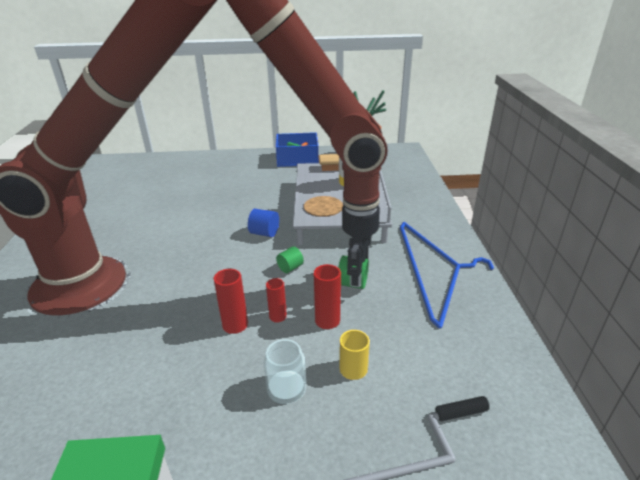

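The side view shows the fingers straddling the green tumbler at (355,270). I'll lower the last 12 mm and close.

```bash
python3 -m pendant '1 -0.006 0.002 -0.012 0 1 0; 1 0 0 0 0 0 0; -1 0 0 0 0 0 0; -1 0 0 0 0 0 0; -1 0 0 0 0 0 0' 40; python3 -m pendant '-1 0 0 0 0 0 0; -1 0 0 0 0 0 0'; python3 -c "
from h import *
to([.618,-.0493,.2],[180,0,-108.5])"
```

```text
time_s: 3.3
tool_pos: [0.6233, -0.0495, 0.0165]
orientation: [-179.3, -0.0, -108.2]
contact_force: [-0.3, 0.1, -1.3]
gripper_width: 0.768
time_s: 3.5
tool_pos: [0.6232, -0.0495, 0.0165]
orientation: [-179.3, -0.0, -108.2]
contact_force: [-0.2, -1.4, -1.6]
gripper_width: 0.768
d [-0.0052  0.0002  0.1835] rv [ 0.2  0.6 -0.3]
pos [ 0.6232 -0.0495  0.0165] [-179.3   -0.  -108.2] F [-0.2 -1.4 -1.6] w 0.768 t 3.5 q [   3.   48.   -1.   97.    1.   35. -107.]
```

```bash
python3 -m pendant '-1 0 0 0.04 0 0 0; -1 0 0 0.04 0 0 0; -1 0 0 0.03 -2.5 -7.6 0; -1 0 0 0 -2.5 -7.6 0; -1 0 0 0 -2.5 -7.6 0'; python3 -m pendant '-1 0 0 0 -2.5 -7.6 0; -1 0 0 0 -2.5 -7.6 0; -1 0 0 0 -2.5 -7.6 0; -1 0 0 0 -2.5 -7.6 0; -1 0 0 0 -2.5 -7.6 0'; python3 -c "
from h import *
to([.618,-.0493,.2],[180,0,-108.5])
snap('2')"
```

```text
time_s: 4.0
tool_pos: [0.6265, -0.0526, 0.1302]
orientation: [-155.1, 0.3, -108.5]
contact_force: [-0.6, -1.0, -2.5]
gripper_width: 0.769
time_s: 4.5
tool_pos: [0.6791, -0.0269, 0.2357]
orientation: [-135.0, -3.8, -112.7]
contact_force: [0.3, -0.6, -2.9]
gripper_width: 0.769
d [-0.0611 -0.0224 -0.0357] rv [19.2 40.8  2.5]
pos [ 0.6791 -0.0269  0.2357] [-135.    -3.8 -112.7] F [ 0.3 -0.6 -2.9] w 0.769 t 4.5 q [ -40.   34.   45.  114.   43.    1. -163.]
```

View pics/side2.png

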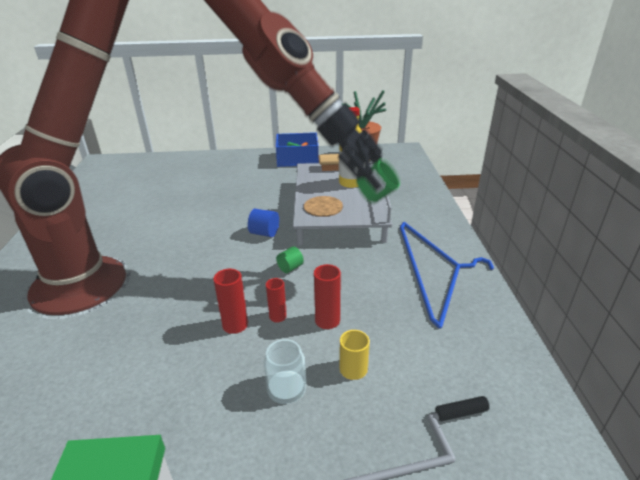

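The forward tilt ran the wrist to its straight limit (j6 = 1°) at 45°. The cup is still held, pointing forward at (378,180). A sideways tilt should avoid that limit, so I'll check it with a quick kinematic model.

```bash
cat > k.py <<'E'
from h import *
LIM=np.array([[-178.69,178.69],[-17.37,117.87],[-77.05,75.6],[15.02,138.74],[-78.02,258.01],[.78,113.62],[-162.83,162.83]])
def fk(q,L):
    R=Ro.identity();p=np.array([0,0,L[0]])
    for i,(ax,s) in enumerate(zip("zyzyzyz",(-1,1,-1,1,-1,1,-1))):
        R=R*Ro.from_euler(ax,s*q[i],degrees=True)
        if i==2:p=p+R.apply([0,0,L[1]])
        if i==4:p=p+R.apply([0,0,L[2]])
        if i==6:p=p+R.apply([0,0,L[3]])
    return p,R
E
python3 - <<'E'
from k import *
from scipy.optimize import least_squares
s=readout.read_state()
D=[([70.386,35.291,-.7225,81.644,.462,63.219,-2.314],[.20166,-.6171,.2301]),(s["joint_positions"],s["tool_pos"]),([5,39,-2,93,0,49,-105],[.6155,-.0493,.1329]),([3,48,-1,97,1,35,-107],[.6232,-.0495,.0165])]
f=least_squares(lambda L:np.concatenate([fk(q,L)[0]-p for q,p in D]),[.34,.4,.4,.2])
print(f.x,f.fun.round(4))
for q,_ in (D[0],D[1]): print(fk(q,f.x)[1].as_euler("xyz",degrees=True))
print(s["orientation"],s["joint_positions"])
E
```

```text
[0.28800627 0.53735063 0.38313055 0.31923127] [ 0.0214  0.0053  0.0037  0.0018  0.0059  0.0008  0.001   0.0157 -0.0026
 -0.0046  0.0247 -0.002 ]
[-1.79999405e+02 -1.51178815e-01  1.08099001e+02]
[134.86190763   3.47824725  68.07288915]
[-134.86190763   -3.47824725 -111.92711085] [ -40.74612674   34.49046289   45.03088347  114.10949157   42.69004569
    0.78253681 -162.77331152]
```

```bash
cat >> k.py <<'E'
from scipy.optimize import least_squares
L0=[.288,.537,.383,.319]
def tgt(phi,th):
    a=np.radians(phi);ax=np.array([np.sin(a),-np.cos(a),0])
    return Ro.from_rotvec(ax*th,degrees=True)*Ro.from_euler("xyz",[180,0,phi-90],degrees=True)
def ik(p,R,q0):
    R=R*Ro.from_euler("z",180,degrees=True)
    def r(q):
        pp,RR=fk(q,L0);return np.r_[(pp-p)*10,(RR.inv()*R).as_rotvec(),(np.array(q)-q0)*.0003]
    f=least_squares(r,np.clip(q0,LIM[:,0]+.5,LIM[:,1]-.5),bounds=LIM.T)
    pp,RR=fk(f.x,L0);return f.x,np.linalg.norm(pp-p)*1000,np.degrees((RR.inv()*R).magnitude())
E
python3 - <<'E'
from k import *
for x,y in((.6,-.05),(.55,-.02)):
  for phi in range(-30,200,20):
    az=np.degrees(np.arctan2(y,x)); j7=phi-90-az; j7=(j7+180)%360-180
    q=np.array([-az,45,0,95,0,40,j7]);o=[]
    for th in range(0,76,15):
        q,ep,er=ik(np.array([x,y,.1]),tgt(phi,th),q);o.append((round(ep),round(er)))
    print(x,phi,o,q.round(0))
E
```

```text
0.6 -30 [(0, 0), (0, 0), (0, 1), (4, 12), (6, 21), (6, 22)] [ -70.   97.   74.  120.  -78.    1. -111.]
0.6 -10 [(0, 0), (0, 0), (1, 5), (5, 19), (9, 33), (12, 41)] [ -72.  103.   76.  120.  -78.    1. -112.]
0.6 10 [(0, 0), (0, 0), (1, 4), (5, 16), (8, 28), (9, 32)] [ 81. 101. -74. 120. -78.   1.  89.]
0.6 30 [(0, 0), (0, 0), (0, 0), (2, 7), (4, 13), (4, 13)] [ 79.  93. -72. 120. -78.   1.  87.]
0.6 50 [(0, 0), (0, 0), (0, 0), (0, 0), (0, 0), (0, 0)] [ 77.  89. -71. 116.  -3.  10.  14.]
0.6 70 [(0, 0), (0, 0), (0, 0), (0, 0), (0, 0), (0, 0)] [ 64.  76. -52.  99. -30.  46.  40.]
0.6 90 [(0, 0), (0, 0), (0, 0), (0, 0), (0, 0), (0, 0)] [ 49.  72. -35.  81. -32.  75.  44.]
0.6 110 [(0, 0), (0, 0), (0, 0), (0, 0), (0, 0), (0, 0)] [ 36.  74. -25.  63. -28.  99.  46.]
0.6 130 [(0, 0), (0, 0), (0, 0), (0, 0), (0, 0), (1, 2)] [ 35.  85. -51.  47.  -1. 114.  35.]
0.6 150 [(0, 0), (0, 0), (0, 0), (0, 0), (2, 4), (7, 15)] [ 28.  77. -38.  48.  -0. 114.  52.]
0.6 170 [(0, 0), (0, 0), (0, 0), (0, 0), (4, 9), (10, 23)] [ 11.  70.  -9.  48.  -0. 114.  81.]
0.6 190 [(0, 0), (0, 0), (0, 0), (0, 0), (
[... 519 characters left out ...]
 79.  90. -71. 125.   7.   3.   6.]
0.55 70 [(0, 0), (0, 0), (0, 0), (0, 0), (0, 0), (0, 0)] [ 69.  78. -57. 108. -25.  37.  39.]
0.55 90 [(0, 0), (0, 0), (0, 0), (0, 0), (0, 0), (0, 0)] [ 52.  70. -38.  92. -31.  68.  47.]
0.55 110 [(0, 0), (0, 0), (0, 0), (0, 0), (0, 0), (0, 0)] [ 38.  71. -26.  76. -28.  91.  50.]
0.55 130 [(0, 0), (0, 0), (0, 0), (0, 0), (0, 0), (0, 0)] [ 27.  74. -18.  61. -23. 110.  56.]
0.55 150 [(0, 0), (0, 0), (0, 0), (0, 0), (0, 0), (3, 7)] [ 28.  77. -39.  56.  -0. 114.  50.]
0.55 170 [(0, 0), (0, 0), (0, 0), (0, 0), (1, 2), (7, 16)] [ 11.  70. -14.  56.  -0. 114.  77.]
0.55 190 [(0, 0), (0, 0), (0, 0), (0, 0), (1, 1), (7, 15)] [-11.  71.  20.  56.   0. 114. 110.]
```

```bash
python3 -m pendant '-1 -0.01 -0.004 -0.005 3.3 7.4 0.5; -1 -0.01 -0.004 -0.005 3.3 7.4 0.5; -1 -0.01 -0.004 -0.005 3.3 7.4 0.5; -1 -0.01 -0.004 -0.005 3.3 7.4 0.5; -1 -0.01 -0.004 -0.005 3.3 7.4 0.5'; python3 -c "
from h import *
to([.62,-.03,.2],[180,0,-90])"
```

```text
time_s: 5.1
tool_pos: [0.6395, -0.0323, 0.1968]
orientation: [-167.1, -2.3, -108.4]
contact_force: [1.1, -0.7, -2.9]
gripper_width: 0.769
d [-0.0195  0.0023  0.0032] rv [ 4.4 12.4 18. ]
pos [ 0.6395 -0.0323  0.1968] [-167.1   -2.3 -108.4] F [ 1.1 -0.7 -2.9] w 0.769 t 5.1 q [   6.   32.  -12.   97.   20.   43. -126.]
```

```bash
python3 -m pendant '-1 -0.005 0 0 2.2 6.2 5; -1 -0.005 0 0 2.2 6.2 5; -1 0 0 0 0 0 8.5; -1 0 0 0 0 0 8.5; -1 0 0 0 0 0 8.5'; python3 -m pendant '-1 0 0.01 0 0 0 8.5; -1 0 0.01 0 0 0 8.5; -1 0 0.01 0 0 0 8.5; -1 0 0.01 0 0 0 8.5; -1 0 0 0 0 0 8.5';  python3 -c "
from h import *
to([.65,.03,.2],[180,0,15])"
```

```text
time_s: 5.6
tool_pos: [0.6281, -0.0433, 0.196]
orientation: [179.0, -0.4, -72.2]
contact_force: [-0.6, 0.4, -1.3]
gripper_width: 0.768
time_s: 6.1
tool_pos: [0.6253, -0.0081, 0.1937]
orientation: [178.8, -0.3, -29.0]
contact_force: [-0.9, 0.0, -0.7]
gripper_width: 0.77
d [0.0247 0.0381 0.0063] rv [ 1.3  0.1 44. ]
pos [ 0.6253 -0.0081  0.1937] [178.8  -0.3 -29. ] F [-0.9  0.  -0.7] w 0.77 t 6.1 q [ 20.  40. -38.  88.  27.  63. -54.]
```

```bash
python3 -m pendant '-1 0.005 0.008 0 0.5 0 8.5; -1 0.005 0.008 0 0.5 0 8.5; -1 0.005 0.008 0 0 0 8.5; -1 0.005 0.008 0 0 0 8.5; -1 0.005 0.006 0 0 0 8.5';  python3 -m pendant '-1 0 0 0 8.1 2.2 0; -1 0 0 0 8.1 2.2 0; -1 0 0 0 8.1 2.2 0; -1 0 0 0 8.1 2.2 0; -1 0 0 0 8.1 2.2 0'; python3 -c "
from k import *
to([.65,.04,.12],tgt(105,62).as_euler('xyz',degrees=True))"
```

```text
time_s: 6.6
tool_pos: [0.648, 0.0244, 0.1917]
orientation: [179.5, 0.3, 13.8]
contact_force: [0.4, 0.8, -0.7]
gripper_width: 0.767
time_s: 7.1
tool_pos: [0.6472, 0.0303, 0.1974]
orientation: [-137.5, 0.1, 14.8]
contact_force: [1.4, 0.3, -2.5]
gripper_width: 0.77
d [ 0.0028  0.0097 -0.0774] rv [18.9  4.9  0.2]
pos [0.6472 0.0303 0.1974] [-1.375e+02  1.000e-01  1.480e+01] F [ 1.4  0.3 -2.5] w 0.77 t 7.1 q [ 39.  62. -66.  74.  12.  74.   1.]
```

```bash
python3 -m pendant '-1 0 0.003 -0.02 8.1 2.2 0; -1 0 0.003 -0.03 8.1 2.2 0; -1 0 0.003 -0.03 2.7 0.5 0; -1 0 0 -0.03 0 0 0; -1 0 0 0 0 0 0';  python3 -c "
from k import *
to([.65,.04,.04],tgt(105,62).as_euler('xyz',degrees=True))
snap('3')"
```

```text
time_s: 7.6
tool_pos: [0.6496, 0.0236, 0.073]
orientation: [-117.6, 0.5, 13.2]
contact_force: [-1.0, -1.1, -1.9]
gripper_width: 0.768
d [ 0.0004  0.0164 -0.033 ] rv [-0.3 -0.6  1.8]
pos [0.6496 0.0236 0.073 ] [-117.6    0.5   13.2] F [-1.  -1.1 -1.9] w 0.768 t 7.6 q [ 43.  81. -67.  71.   8.  73.  11.]
```

View pics/side3.png

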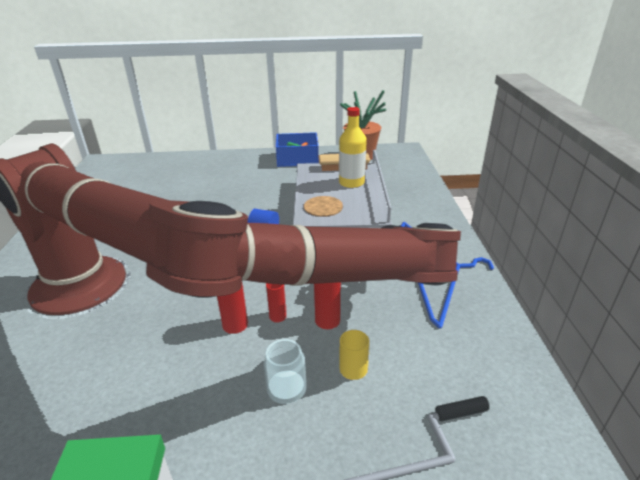

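View pics/top3.png

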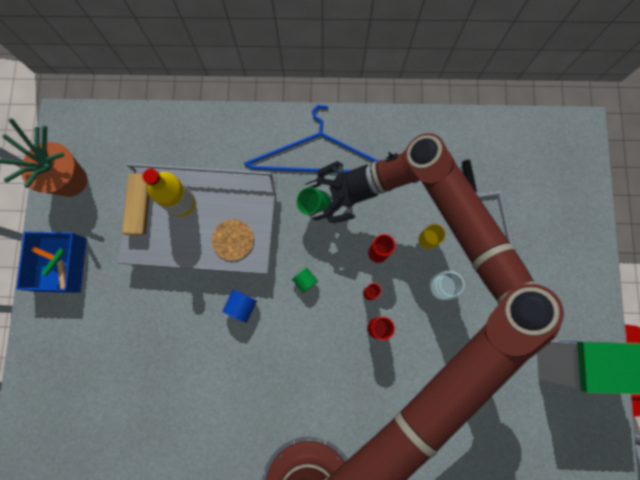

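The views show the green cup tilted, mouth up, at top pixel (312,203), with the forearm clearing the other things. I'll lower it to contact.

```bash
python3 -m pendant '-1 0 0.002 -0.015 0 0 0; -1 0 0.002 -0.01 0 0 0; -1 0 0 0 0 0 0';python3 -m pendant '-1 0 0 -0.008 0 0 0; -1 0 0 -0.006 0 0 0';  python3 -c "
from k import *
to([.65,.04,.04],tgt(105,62).as_euler('xyz',degrees=True))"
```

```text
time_s: 8.0
tool_pos: [0.6542, 0.0303, 0.0617]
orientation: [-117.6, -0.6, 13.2]
contact_force: [-0.1, 0.1, -0.9]
gripper_width: 0.77
time_s: 8.2
tool_pos: [0.6551, 0.031, 0.0499]
orientation: [-117.7, -0.8, 13.3]
contact_force: [-0.4, -0.2, -0.5]
gripper_width: 0.773
d [-0.0051  0.009  -0.0099] rv [-0.5  0.7  1.7]
pos [0.6551 0.031  0.0499] [-117.7   -0.8   13.3] F [-0.4 -0.2 -0.5] w 0.773 t 8.2 q [ 42.  83. -67.  71.   9.  71.  13.]
```

```bash
python3 -m pendant '-1 0 0 -0.008 0 0 0; -1 0 0 -0.004 0 0 0';python3 -m pendant '-1 0 0 -0.005 0 0 0; -1 0 0 0 0 0 0'
```

```text
time_s: 8.4
tool_pos: [0.6556, 0.0321, 0.0436]
orientation: [-117.1, -1.0, 13.3]
contact_force: [-3.3, -6.5, 12.2]
gripper_width: 0.77
time_s: 8.6
tool_pos: [0.6561, 0.032, 0.0446]
orientation: [-116.6, -1.1, 13.3]
contact_force: [1.0, 0.3, -0.9]
gripper_width: 0.767
```

```bash
python3 -m pendant '0.75 0 0 0 0 0 0; 1 0 0 0 0 0 0; 1 0 0 0 0 0 0; 1 0 0 0 0 0 0';  python3 -c "
from k import *
to([.65,.04,.04],tgt(105,62).as_euler('xyz',degrees=True))
o=snap('4')
X=cloud('top',o['top'][1])
for m,s,c in comps(o['top'][0],'green'):
    P=X[m];print(s,np.median(P,0).round(4),np.percentile(P,[3,97],axis=0).round(4))
p=cv2.imread('pics/top4.png');cv2.imwrite('pics/top4c.png',cv2.resize(p[150:270,260:420],None,fx=5,fy=5))"
```

```text
time_s: 9.0
tool_pos: [0.6562, 0.0323, 0.0437]
orientation: [-116.6, -1.1, 13.3]
contact_force: [-1.3, -0.3, -0.0]
gripper_width: 0.995
d [-0.0062  0.0077 -0.0037] rv [-1.6  0.8  1.7]
pos [0.6562 0.0323 0.0437] [-116.6   -1.1   13.3] F [-1.3 -0.3 -0. ] w 0.995 t 9.0 q [ 42.  84. -67.  70.   9.  72.  14.]
[306 187  25  29 552] [ 0.673  -0.0036  0.0102] [[ 0.6351 -0.0287  0.0044]
 [ 0.6969  0.0209  0.0595]]
[ 44 250  19  24 115] [0.5025 0.6266 0.0526] [[0.4727 0.6122 0.0478]
 [0.5254 0.6413 0.0585]]
[293 268  24  25 342] [0.4707 0.0206 0.0447] [[ 0.447  -0.0018  0.0119]
 [ 0.4945  0.0434  0.0509]]
[ 578  342   62   52 3051] [ 0.3    -0.5786  0.2117] [[ 0.2552 -0.6331  0.1944]
 [ 0.3443 -0.533   0.215 ]]
```

View pics/top4c.png

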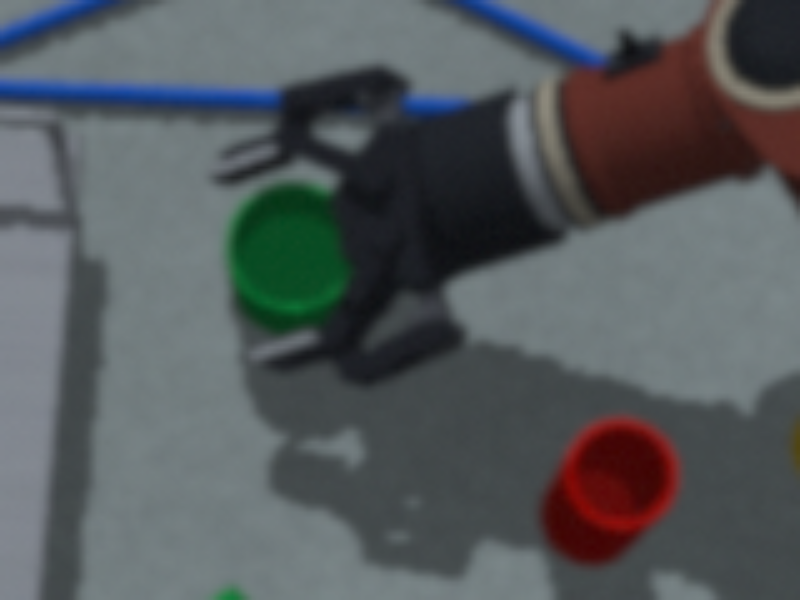

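The green tumbler stands upright, with its rim at crop (292,250), and the fingers are open clear of it. I'll back out along the tool axis.

```bash
python3 -m pendant '1 0.01 -0.041 0.024 0 0 0; 1 0.01 -0.041 0.024 0 0 0; 1 0 -0.02 0.04 0 0 0; 1 0 0 0.05 0 0 0; 1 0 0 0.04 -8 -2 0'; python3 -c "
from k import *
to([.668,-.002,.2],[180,0,0])"
```

```text
time_s: 9.6
tool_pos: [0.6717, -0.076, 0.2095]
orientation: [-124.7, 0.2, 13.2]
contact_force: [0.8, -0.9, -0.4]
gripper_width: 0.998
d [-0.0037  0.074  -0.0095] rv [-55.   -6.6 -12.1]
pos [ 0.6717 -0.076   0.2095] [-124.7    0.2   13.2] F [ 0.8 -0.9 -0.4] w 0.998 t 9.6 q [ 44.  71. -68.  58.   7.  90.   8.]
```

```bash
python3 -m pendant '1 -0.01 0 0.02 -8.2 -2 0; 1 -0.01 0 0.02 -8.2 -2 0; 1 0 0 0.01 -8.2 -2 0; 1 0 0 0 -8.2 -2 0; 1 0 0 0 -8.2 -2 0'; python3 -c "
from k import *
to([.668,-.002,.2],[180,0,-40])
o=snap('5')
g=[]
for n in('top','side'):
  X=cloud(n,o[n][1])
  for m,s,c in comps(o[n][0],'green'):
    P=X[m&(o[n][1]>0)];md=np.median(P,0)
    if abs(md[0]-.665)<.06 and abs(md[1])<.06:
        print(n,s,md.round(4)); T=P[(P[:,2]>.052)&(P[:,2]<.064)];print(circ(T),len(T),T.mean(0))
"
```

```text
time_s: 10.1
tool_pos: [0.6545, -0.0782, 0.273]
orientation: [-167.8, -1.4, 13.1]
contact_force: [0.2, 0.0, -0.3]
gripper_width: 0.999
d [ 0.0135  0.0762 -0.073 ] rv [-11.9   4.4 -53. ]
pos [ 0.6545 -0.0782  0.273 ] [-167.8   -1.4   13.1] F [ 0.2  0.  -0.3] w 0.999 t 10.1 q [ 37.  46. -59.  72.  27.  79.  -3.]
top [306 187  25  30 613] [ 0.6739 -0.0058  0.0107]
(array([ 0.66625704, -0.00726032]), np.float64(0.030862688314899422)) 83 [ 0.65908408 -0.00091531  0.05648946]
side [363 243  28  36 850] [ 0.6666 -0.0287  0.0372]
(array([ 0.66778656, -0.00857984]), np.float64(0.030924979356738904)) 155 [ 0.66421436 -0.01150616  0.05584706]
```

View pics/top5.png

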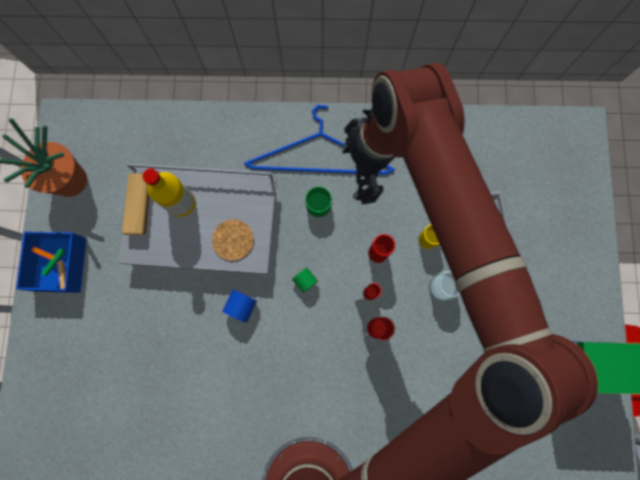

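```bash
python3 -m pendant '1 0.002 0.012 -0.01 -3 1 -7.4; 1 0.002 0.012 -0.01 -3 1 -7.4; 1 0.002 0.012 -0.01 -3 1 -7.4; 1 0.002 0.012 -0.01 -2 1 -7.4; 1 0.002 0.012 -0.01 0 0 -7.4'; python3 -m pendant '1 0.002 0.008 -0.01 0 0 -7.4; 1 0 0.002 -0.01 0 0 -7.4';python3 -c "
from k import *
to([.667,-.008,.12],[180,0,-40])"
```

```text
time_s: 10.7
tool_pos: [0.6631, -0.0123, 0.2223]
orientation: [-178.6, 2.8, -25.2]
contact_force: [-0.4, 0.9, 0.3]
gripper_width: 1.0
time_s: 10.9
tool_pos: [0.6645, 0.0006, 0.1991]
orientation: [-178.6, 3.2, -40.4]
contact_force: [0.1, -0.1, -0.2]
gripper_width: 1.001
d [ 0.0025 -0.0086 -0.0791] rv [-3.2 -1.6  0.5]
pos [6.645e-01 6.000e-04 1.991e-01] [-178.6    3.2  -40.4] F [ 0.1 -0.1 -0.2] w 1.001 t 10.9 q [ 20.  44. -39.  79.  24.  67. -62.]
```

```bash
python3 -m pendant '1 0.002 -0.007 -0.02 -3.2 -1.6 0; 1 0 -0.002 -0.03 0 0 0; 1 0 0 -0.03 0 0 0; 1 0 0 0 0 0 0';python3 -c "
from k import *
to([.667,-.008,.02],[180,0,-40])"
```

```text
time_s: 11.3
tool_pos: [0.6643, -0.0096, 0.1109]
orientation: [179.8, 0.5, -40.8]
contact_force: [-1.9, -0.2, -1.0]
gripper_width: 0.999
d [ 0.0027  0.0016 -0.0909] rv [-0.2 -0.6  0.8]
pos [ 0.6643 -0.0096  0.1109] [179.8   0.5 -40.8] F [-1.9 -0.2 -1. ] w 0.999 t 11.3 q [ 18.  48. -35.  85.  30.  57. -66.]
```

```bash
python3 -m pendant '1 0.002 0.001 -0.04 0 0 0; 1 0 0 -0.035 0 0 0; 1 0 0 -0.015 0 0 0; 1 0 0 0 0 0 0';python3 -c "
from k import *
to([.667,-.008,.02],[180,0,-40])"
```

```text
time_s: 11.7
tool_pos: [0.6693, -0.0099, 0.0206]
orientation: [-180.0, 0.6, -41.1]
contact_force: [-0.3, -0.7, -0.1]
gripper_width: 1.001
d [-0.0023  0.0019 -0.0006] rv [-0.4 -0.4  1.1]
pos [ 0.6693 -0.0099  0.0206] [-180.     0.6  -41.1] F [-0.3 -0.7 -0.1] w 1.001 t 11.7 q [ 16.  54. -32.  87.  34.  49. -69.]
```

```bash
python3 -m pendant '-1 0 0 0 0 0 0; -1 0 0 0 0 0 0; -1 0 0 0 0 0 0; -1 0 0 0.03 0 0 0; -1 0 0 0.04 0 0 0' 40;python3 -m pendant '-1 0 0 0.045 0 0 0; -1 -0.01 0.02 0.04 0 0 0; -1 0 0 0 0 0 0'; python3 -c "
from k import *
to([.5605,.193,.2],[180,0,-40])
snap('6')"
```

```text
time_s: 12.2
tool_pos: [0.669, -0.0105, 0.0933]
orientation: [179.9, 0.7, -41.2]
contact_force: [0.5, -0.1, 0.1]
gripper_width: 0.747
time_s: 12.5
tool_pos: [0.6623, 0.0115, 0.1908]
orientation: [-179.4, 0.2, -41.2]
contact_force: [0.9, 1.1, -0.2]
gripper_width: 0.746
d [-0.1018  0.1815  0.0092] rv [-0.6  0.3  1.2]
pos [0.6623 0.0115 0.1908] [-179.4    0.2  -41.2] F [ 0.9  1.1 -0.2] w 0.746 t 12.5 q [ 17.  43. -38.  82.  27.  64. -66.]
```

View pics/side6.png

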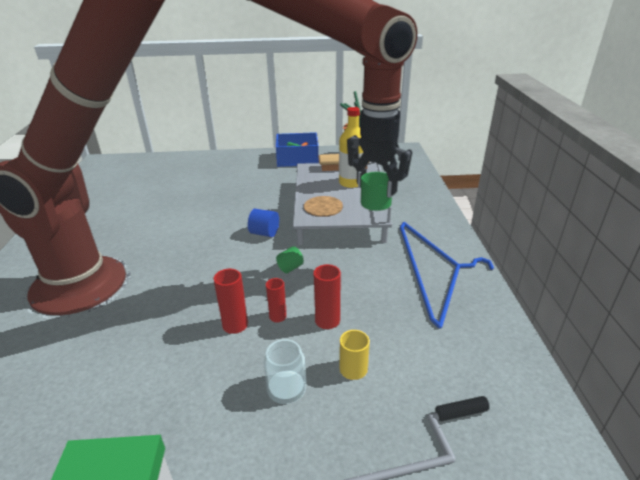

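The side view shows green held upright at (376,190). The reading of 0.746 is slightly narrow, so I'll check the cup's offset in the hand before placing it.

```bash
python3 - <<'E'
from h import *
for n in("side","top"):
    z=np.load(f"pics/{n}6.npz");X=cloud(n,z["d"])
    for m,s,c in comps(z["p"],"green"):
        P=X[m&(z["d"]>0)];md=np.median(P,0)
        if .6<md[0]<.72 and abs(md[1])<.1:
            print(n,s,md.round(4),np.percentile(P,[3,97],axis=0).round(4))
            if n=="side":
                Q=P[P[:,2]<np.percentile(P[:,2],80)];print(circ(Q))
                print(least_squares(lambda c:np.hypot(Q[:,0]-c[0],Q[:,1]-c[1])-.033,[.66,.01]).x) if 0 else 0
p=cv2.imread("pics/side6.png");cv2.imwrite("pics/side6c.png",cv2.resize(p[120:230,320:440],None,fx=5,fy=5))
E
```

```text
side [361 173  30  36 893] [ 0.6575 -0.0124  0.2056] [[ 0.6326 -0.0221  0.1754]
 [ 0.6847  0.0423  0.2255]]
(array([0.66310601, 0.01014734]), np.float64(0.03131845692812917))
top [303 188  12  13  98] [0.6304 0.0117 0.1971] [[0.6253 0.002  0.1705]
 [0.6537 0.0203 0.2614]]
```

View pics/side6c.png

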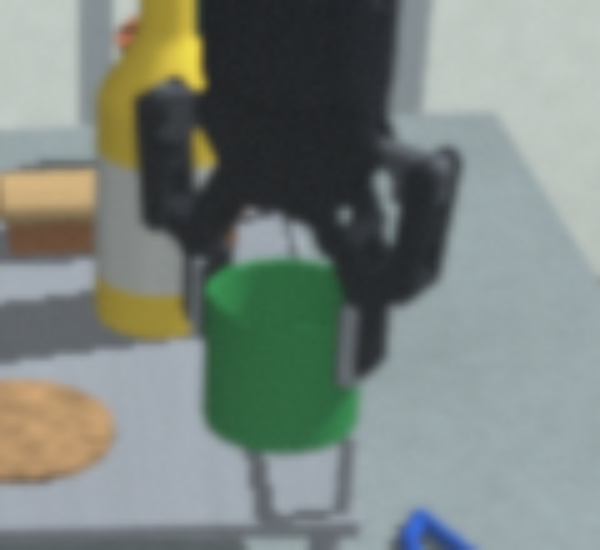

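```bash
python3 -m pendant '-1 -0.021 0.037 0 0 0 0; -1 -0.021 0.037 0 0 0 0; -1 -0.021 0.037 0 0 0 0; -1 -0.021 0.037 0 0 0 0; -1 -0.018 0.03 0 0 0 0';  python3 -m pendant '-1 0 0 0 0 0 0';python3 -c "
from k import *
to([.5605,.193,.087],[180,0,-40])"
```

```text
time_s: 13.1
tool_pos: [0.5557, 0.1695, 0.1743]
orientation: [178.9, 0.2, -42.9]
contact_force: [-0.4, 0.3, -0.6]
gripper_width: 0.747
time_s: 13.2
tool_pos: [0.5514, 0.1749, 0.1734]
orientation: [178.8, 0.5, -42.4]
contact_force: [0.0, -0.8, -1.2]
gripper_width: 0.743
d [ 0.0091  0.0181 -0.0864] rv [ 0.6 -1.1  2.4]
pos [0.5514 0.1749 0.1734] [178.8   0.5 -42.4] F [ 0.  -0.8 -1.2] w 0.743 t 13.2 q [  3.  37. -37.  96.  26.  57. -86.]
```

```bash
python3 -m pendant '-1 0.008 0.017 -0.01 0.6 -1.1 2; -1 0.001 0.001 -0.03 0 0 0; -1 0 0 -0.02 0 0 0; -1 0 0 0 0 0 0';python3 -c "
from k import *
to([.5605,.193,.087],[180,0,-40])"
```

```text
time_s: 13.6
tool_pos: [0.5598, 0.1877, 0.106]
orientation: [179.4, 0.0, -40.4]
contact_force: [-0.2, -0.6, -0.7]
gripper_width: 0.75
d [ 0.0007  0.0053 -0.019 ] rv [ 0.4 -0.4  0.4]
pos [0.5598 0.1877 0.106 ] [179.4   0.  -40.4] F [-0.2 -0.6 -0.7] w 0.75 t 13.6 q [ -0.  42. -34.  99.  30.  49. -89.]
```

```bash
python3 -m pendant '-1 0 0.005 -0.01 0.4 -0.4 0; -1 0 0 -0.005 0 0 0';python3 -m pendant '-1 0 0 -0.005 0 0 0; -1 0 0 0 0 0 0';python3 -c "
from k import *
to([.5605,.193,.087],[180,0,-40])"
```

```text
time_s: 13.8
tool_pos: [0.5605, 0.1897, 0.0895]
orientation: [179.8, -0.1, -40.6]
contact_force: [-0.3, 0.3, -1.0]
gripper_width: 0.747
time_s: 14.0
tool_pos: [0.5621, 0.1888, 0.0896]
orientation: [179.8, -0.3, -40.7]
contact_force: [0.2, 0.8, -1.4]
gripper_width: 0.748
d [-0.0016  0.0042 -0.0026] rv [0.3 0.1 0.7]
pos [0.5621 0.1888 0.0896] [179.8  -0.3 -40.7] F [ 0.2  0.8 -1.4] w 0.748 t 14.0 q [ -1.  44. -33.  99.  32.  47. -90.]
```

```bash
python3 -m pendant '-1 -0.001 0.004 -0.008 0 0 0; -1 0 0 -0.004 0 0 0';python3 -m pendant '-1 0 0 -0.004 0 0 0'
```

```text
time_s: 14.2
tool_pos: [0.5638, 0.1894, 0.0875]
orientation: [179.7, -0.8, -41.0]
contact_force: [-7.4, 0.5, 15.8]
gripper_width: 0.745
time_s: 14.3
tool_pos: [0.5637, 0.1895, 0.0875]
orientation: [179.7, -1.0, -41.0]
contact_force: [-7.0, -3.0, 20.1]
gripper_width: 0.748
```

```bash
python3 -m pendant '0.8 0 0 0.001 0 0 0; 1 0 0 0 0 0 0; 1 0 0 0 0 0 0; 1 0 0 0 0 0 0';python3 -m pendant '1 0 0 0.03 0 0 0; 1 0 0 0.04 0 0 0; 1 0 0 0.045 0 0 0; 1 0 -0.02 0.045 0 0 0; 1 0 -0.03 0.03 0 0 0';python3 -c "
from k import *
to([.584,-.2825,.25],[180,0,-27])
o=snap('7')
for n in('top','side'):
  X=cloud(n,o[n][1])
  for m,s,c in comps(o[n][0],'green'):
    P=X[m&(o[n][1]>0)];md=np.median(P,0)
    if abs(md[0]-.56)<.06 and abs(md[1]-.19)<.06:
        T=P[(P[:,2]>.114)&(P[:,2]<.13)];print(n,s,circ(T),len(T))
"
```

```text
time_s: 14.7
tool_pos: [0.5656, 0.1884, 0.0899]
orientation: [179.8, -1.1, -41.2]
contact_force: [0.0, -0.1, -0.3]
gripper_width: 0.997
time_s: 15.2
tool_pos: [0.5602, 0.1395, 0.2775]
orientation: [179.1, -0.4, -40.6]
contact_force: [2.1, 0.5, 0.4]
gripper_width: 0.999
d [ 0.0238 -0.422  -0.0275] rv [ 1.  -0.1 13.6]
pos [0.5602 0.1395 0.2775] [179.1  -0.4 -40.6] F [2.1 0.5 0.4] w 0.999 t 15.2 q [  8.  31. -40.  89.  22.  69. -77.]
side [312 181  25  30 656] (array([0.56468981, 0.18797892]), np.float64(0.031099416883944197)) 169
```

View pics/side7.png

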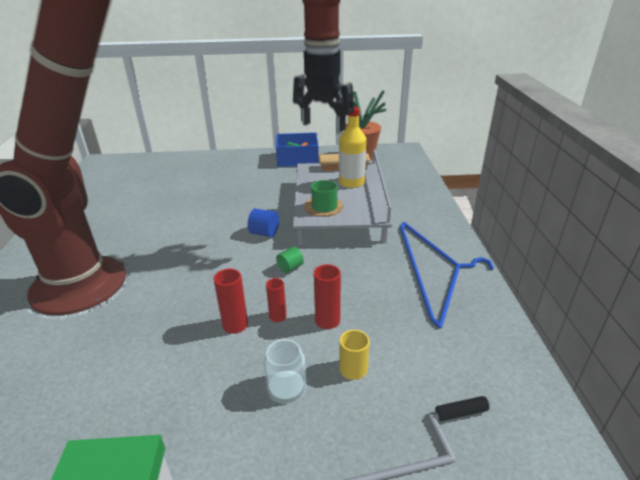

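View pics/top7.png

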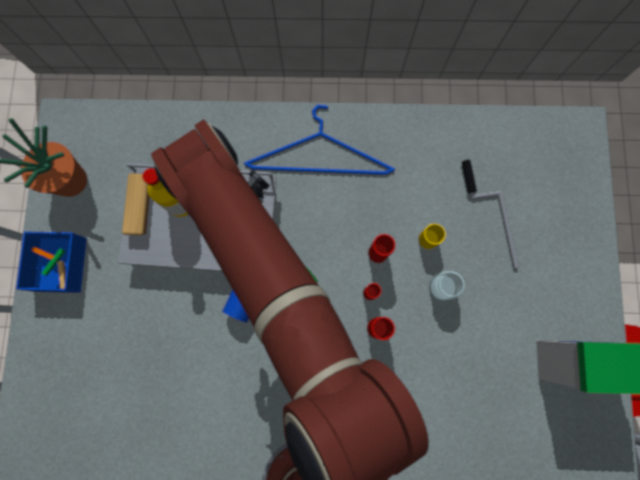

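The side view shows green standing on the mat at (324,197), centre about (0.565,0.188). Now the yellow tumbler.

```bash
python3 -m pendant '1 0.003 -0.048 0 0.5 0 2; 1 0.003 -0.048 0 0.5 0 2; 1 0.003 -0.048 0 0 0 2; 1 0.003 -0.048 0 0 0 2; 1 0.003 -0.048 0 0 0 2';  python3 -m pendant '1 0.003 -0.048 -0.005 0 0 2; 1 0.003 -0.048 -0.005 0 0 1; 1 0.003 -0.048 -0.005 0 0 0; 1 0 -0.02 -0.02 0 0 0; 1 0 0 0 0 0 0';python3 -c "
from k import *
to([.584,-.2825,.13],[180,0,-27])"
```

```text
time_s: 15.8
tool_pos: [0.5749, -0.0982, 0.2751]
orientation: [-179.7, 0.3, -29.6]
contact_force: [1.2, -0.1, 0.0]
gripper_width: 0.999
time_s: 16.3
tool_pos: [0.5801, -0.2779, 0.2292]
orientation: [-179.9, 0.9, -27.2]
contact_force: [-1.5, 0.1, 0.3]
gripper_width: 1.004
d [ 0.0039 -0.0046 -0.0992] rv [-0.5 -0.8  0.2]
pos [ 0.5801 -0.2779  0.2292] [-179.9    0.9  -27.2] F [-1.5  0.1  0.3] w 1.004 t 16.3 q [ 46.  40. -41.  81.  27.  69. -26.]
```

```bash
python3 -m pendant '1 0.004 -0.005 -0.045 -0.5 -0.8 0; 1 0 0 -0.045 0 0 0; 1 0 0 -0.04 0 0 0; 1 0 0 -0.02 0 0 0; 1 0 0 0 0 0 0';python3 -c "
from k import *
to([.584,-.2825,.04],[180,0,-27])"
```

```text
time_s: 16.8
tool_pos: [0.5866, -0.2714, 0.0764]
orientation: [-179.5, 0.0, -26.8]
contact_force: [-0.5, -0.3, -1.4]
gripper_width: 0.999
d [-0.0026 -0.0111 -0.0364] rv [-0.5  0.2 -0.2]
pos [ 0.5866 -0.2714  0.0764] [-179.5    0.   -26.8] F [-0.5 -0.3 -1.4] w 0.999 t 16.8 q [ 43.  49. -37.  90.  34.  52. -32.]
```

```bash
python3 -m pendant '1 -0.002 -0.011 0 -0.5 0 0; 1 0 -0.002 -0.002 0 0 0';python3 -m pendant '1 0 -0.003 -0.02 0 0 0; 1 0 -0.001 -0.018 0 0 0; 1 0 0 0 0 0 0';python3 -c "
from k import *
to([.584,-.2825,.04],[180,0,-27])"
```

```text
time_s: 17.0
tool_pos: [0.5867, -0.2816, 0.0766]
orientation: [-179.8, -0.3, -26.5]
contact_force: [0.2, 0.1, 0.2]
gripper_width: 1.001
time_s: 17.3
tool_pos: [0.591, -0.287, 0.044]
orientation: [-179.7, -1.0, -26.6]
contact_force: [-0.2, 0.4, -0.3]
gripper_width: 1.0
d [-0.007   0.0045 -0.004 ] rv [ 0.2  1.  -0.4]
pos [ 0.591 -0.287  0.044] [-179.7   -1.   -26.6] F [-0.2  0.4 -0.3] w 1.0 t 17.3 q [ 43.  52. -35.  90.  37.  48. -32.]
```

```bash
python3 -m pendant '1 -0.008 0.004 -0.002 0 0.8 0; 1 0 0 0 0 0 0';python3 -c "
from k import *
to([.584,-.2825,.042],[180,0,-27])"
```

```text
time_s: 17.5
tool_pos: [0.5842, -0.283, 0.0451]
orientation: [180.0, -0.5, -26.6]
contact_force: [0.0, -0.1, 0.5]
gripper_width: 1.001
d [-0.0002  0.0005 -0.0031] rv [ 0.3  0.4 -0.4]
pos [ 0.5842 -0.283   0.0451] [180.   -0.5 -26.6] F [ 0.  -0.1  0.5] w 1.001 t 17.5 q [ 43.  51. -35.  91.  37.  49. -33.]
```

```bash
python3 -m pendant '-1 0 0 -0.003 0 0 0; -1 0 0 0 0 0 0; -1 0 0 0 0 0 0; -1 0 0 0 0 0 0; -1 0 0 0 0 0 0' 40;python3 -m pendant '-1 0 0 0.02 0 0 0; -1 0 0 0 0 0 0'; python3 -c "
from k import *
to([.5647,.188,.25],[180,0,-40])
o=snap('8')
for n in('side',):
  X=cloud(n,o[n][1])
  for m,s,c in comps(o[n][0],'yellow'):
    P=X[m&(o[n][1]>0)];md=np.median(P,0)
    if abs(md[0]-.58)<.06 and abs(md[1]+.28)<.06:
        print(n,s,md,np.percentile(P,[3,97],axis=0).round(4));Q=P[(P[:,2]<.06)&(P[:,2]>.02)];print(circ(Q))
p=cv2.imread('pics/side8.png');cv2.imwrite('pics/side8c.png',cv2.resize(p[260:400,280:440],None,fx=4,fy=4))
"
```

```text
time_s: 18.0
tool_pos: [0.586, -0.2831, 0.0454]
orientation: [180.0, -0.8, -26.6]
contact_force: [0.2, 0.0, -0.3]
gripper_width: 0.589
time_s: 18.2
tool_pos: [0.5856, -0.283, 0.0648]
orientation: [180.0, -0.7, -26.6]
contact_force: [0.8, -0.0, -0.5]
gripper_width: 0.585
d [-0.0209  0.471   0.1852] rv [  0.4   0.6 -13.4]
pos [ 0.5856 -0.283   0.0648] [180.   -0.7 -26.6] F [ 0.8 -0.  -0.5] w 0.585 t 18.2 q [ 44.  50. -36.  91.  36.  50. -32.]
side [ 340  322   29   50 1244] [ 0.58315374 -0.30045695  0.06716419] [[ 0.5614 -0.3088  0.0275]
 [ 0.6046 -0.2602  0.0924]]
(array([ 0.58492809, -0.28436509]), np.float64(0.023998996099224023))
```

View pics/side8c.png

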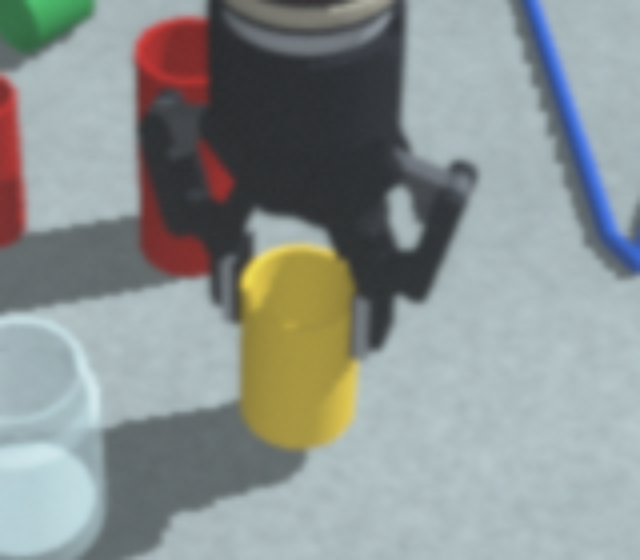

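Yellow is held upright between the pads. I'll lift it and carry it to the mat.

```bash
python3 -m pendant '-1 0 0 0.045 0 0 0; -1 0 0 0.045 0 0 0; -1 0 0 0.045 0 0 0; -1 0 0.02 0.04 0 0 0; -1 -0.002 0.045 0.02 0 0 -2';  python3 -m pendant '-1 -0.002 0.048 0 0 0 -2; -1 -0.002 0.048 0 0 0 -2; -1 -0.002 0.048 0 0 0 -2; -1 -0.002 0.048 0 0 0 -2; -1 -0.002 0.048 0 0 0 -2';  python3 -m pendant '-1 -0.002 0.048 0 0 0 0; -1 -0.002 0.048 0 0 0 0; -1 -0.002 0.048 0 0 0 0; -1 -0.002 0.03 0 0 0 0; -1 0 0 0 0 0 0'; python3 -c "
from k import *
to([.5647,.189,.19],[180,0,-40])"
```

```text
time_s: 18.8
tool_pos: [0.5722, -0.2256, 0.2498]
orientation: [179.4, 0.8, -29.5]
contact_force: [0.1, 0.0, -1.4]
gripper_width: 0.593
time_s: 19.3
tool_pos: [0.5612, 0.0186, 0.2495]
orientation: [179.4, 0.6, -40.5]
contact_force: [-0.1, 0.6, -0.8]
gripper_width: 0.588
time_s: 19.8
tool_pos: [0.5466, 0.208, 0.2448]
orientation: [179.2, 1.0, -39.7]
contact_force: [-0.6, -0.0, -0.7]
gripper_width: 0.588
d [ 0.0181 -0.019  -0.0548] rv [-0.  -1.3 -0.3]
pos [0.5466 0.208  0.2448] [179.2   1.  -39.7] F [-0.6 -0.  -0.7] w 0.588 t 19.8 q [  1.  34. -40.  90.  22.  66. -83.]
```

```bash
python3 -m pendant '-1 0.017 -0.018 -0.01 0 -1.3 0; -1 0.002 -0.002 -0.02 0 0 0; -1 0 0 -0.015 0 0 0; -1 0 0 0 0 0 0'; python3 -c "
from k import *
to([.5647,.189,.19],[180,0,-40])
o=snap('9')
X=cloud('side',o['side'][1])
for col in('yellow','green'):
  for m,s,c in comps(o['side'][0],col):
    P=X[m&(o['side'][1]>0)];md=np.median(P,0)
    if abs(md[0]-.56)<.05 and abs(md[1]-.19)<.07:
        Q=P[P[:,2]<np.percentile(P[:,2],75)];print(col,s,circ(Q),Q[:,2].min())
        R=.0255 if col=='yellow' else .033
        print(least_squares(lambda c:np.hypot(Q[:,0]-c[0],Q[:,1]-c[1])-R,[.56,.19],loss='soft_l1',f_scale=.002).x)
p=cv2.imread('pics/side9.png');cv2.imwrite('pics/side9c.png',cv2.resize(p[80:240,240:420],None,fx=4,fy=3.5))
"
```

```text
time_s: 20.2
tool_pos: [0.565, 0.185, 0.1945]
orientation: [179.7, 0.0, -39.6]
contact_force: [0.0, -0.7, -0.9]
gripper_width: 0.585
d [-0.0003  0.004  -0.0045] rv [ 0.3 -0.2 -0.4]
pos [0.565  0.185  0.1945] [179.7   0.  -39.6] F [ 0.  -0.7 -0.9] w 0.585 t 20.2 q [  2.  37. -38.  93.  25.  59. -83.]
yellow [313 146  23  36 616] (array([0.57951983, 0.25992437]), np.float64(0.09623012366009866)) 0.06579473815244197
[0.5653559  0.18538504]
green [312 182  25  29 634] (array([0.56452631, 0.18821255]), np.float64(0.031516315210839245)) 0.06993899950724558
[0.56466572 0.18911691]
```

View pics/side9c.png

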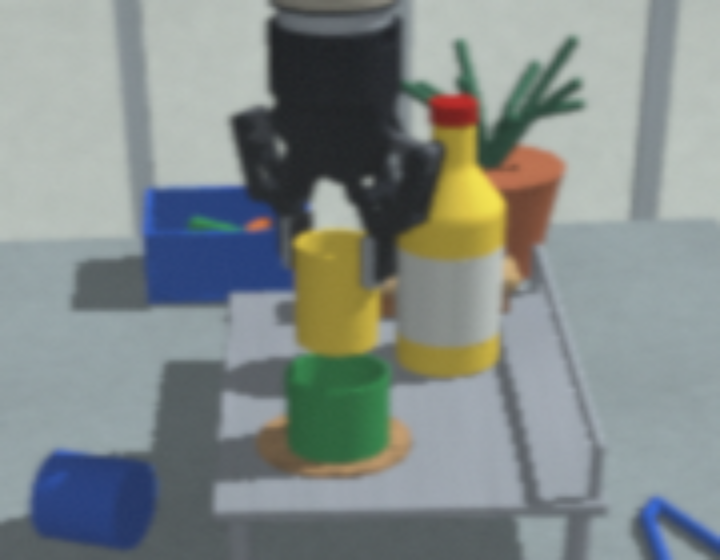

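```bash
python3 -m pendant '-1 0 0.004 -0.006 0.3 0 0; -1 0 0.001 -0.006 0 0 0; -1 0 0 0 0 0 0'; python3 -c "
from k import *
to([.5647,.1885,.16],[180,0,-40])"
```

```text
time_s: 20.6
tool_pos: [0.5669, 0.1921, 0.1859]
orientation: [-179.7, 0.1, -39.6]
contact_force: [0.4, 0.2, -1.3]
gripper_width: 0.587
d [-0.0022 -0.0036 -0.0259] rv [-0.3  0.2 -0.4]
pos [0.5669 0.1921 0.1859] [-1.797e+02  1.000e-01 -3.960e+01] F [ 0.4  0.2 -1.3] w 0.587 t 20.6 q [  2.  38. -38.  93.  26.  58. -84.]
```

```bash
python3 -m pendant '-1 -0.002 -0.004 -0.01 0 0 0; -1 0 0 -0.004 0 0 0; -1 0 0 0 0 0 0'; python3 -c "
from k import *
to([.5647,.1885,.16],[180,0,-40])"
```

```text
time_s: 20.9
tool_pos: [0.5648, 0.188, 0.1712]
orientation: [-179.6, 0.0, -39.6]
contact_force: [0.6, -0.4, -1.6]
gripper_width: 0.588
d [-0.0001  0.0005 -0.0112] rv [-0.3  0.2 -0.4]
pos [0.5648 0.188  0.1712] [-179.6    0.   -39.6] F [ 0.6 -0.4 -1.6] w 0.588 t 20.9 q [  2.  38. -37.  95.  27.  56. -84.]
```

```bash
python3 -m pendant '-1 0 0 -0.012 0 0 0; -1 0 0 -0.006 0 0 0'; python3 -c "
from k import *
to([.5647,.1885,.14],[180,0,-40])"
```

```text
time_s: 21.1
tool_pos: [0.5653, 0.1881, 0.1527]
orientation: [-179.5, -0.0, -39.6]
contact_force: [-0.1, -1.0, -0.8]
gripper_width: 0.591
d [-0.0006  0.0004 -0.0127] rv [-0.3  0.3 -0.4]
pos [0.5653 0.1881 0.1527] [-179.5   -0.   -39.6] F [-0.1 -1.  -0.8] w 0.591 t 21.1 q [  1.  39. -36.  96.  28.  53. -85.]
```

Inside with no contact force, so I'll continue down.

```bash
python3 -m pendant '-1 -0.001 0 -0.012 0 0 0; -1 0 0 -0.006 0 0 0'; python3 -m pendant '-1 -0.001 0 -0.008 0 0 0; -1 0 0 -0.003 0 0 0';python3 -c "
from k import *
to([.5647,.1885,.12],[180,0,-40])"
```

```text
time_s: 21.3
tool_pos: [0.5641, 0.1881, 0.1328]
orientation: [-179.6, -0.0, -39.6]
contact_force: [0.2, 0.7, -1.9]
gripper_width: 0.594
time_s: 21.5
tool_pos: [0.5624, 0.1879, 0.12]
orientation: [-179.7, 0.0, -39.6]
contact_force: [-5.7, -3.2, 19.7]
gripper_width: 0.587
d [0.0023 0.0006 0.    ] rv [-0.3  0.2 -0.4]
pos [0.5624 0.1879 0.12  ] [-179.7    0.   -39.6] F [-5.7 -3.2 19.7] w 0.587 t 21.5 q [  0.  41. -35.  98.  29.  50. -87.]
```

```bash
python3 -m pendant '0.75 0 0 0.001 0 0 0; 1 0 0 0 0 0 0; 1 0 0 0 0 0 0';python3 -m pendant '1 0 0 0.03 0 0 0; 1 0 0 0.045 0 0 0; 1 0 -0.02 0.045 0 0 0; 1 0 -0.04 0.02 0 0 0; 1 -0.01 -0.045 0 0 0 0';python3 -c "
from k import *
to([.447,-.1375,.25],[180,0,-90])
o=snap('10')
X=cloud('side',o['side'][1])
for col in('yellow','green'):
  for m,s,c in comps(o['side'][0],col):
    P=X[m&(o['side'][1]>0)];md=np.median(P,0)
    if abs(md[0]-.56)<.05 and abs(md[1]-.19)<.07:
        print(col,s,P[:,2].min(),P[:,2].max(),np.percentile(P[:,2],[2,98]))
        Q=P[(P[:,2]>np.percentile(P[:,2],50))] if col=='yellow' else P
        print(circ(Q))
p=cv2.imread('pics/side10.png');cv2.imwrite('pics/side10c.png',cv2.resize(p[80:240,240:420],None,fx=4,fy=3.5))
"
```

```text
time_s: 21.8
tool_pos: [0.5629, 0.1885, 0.1213]
orientation: [-179.6, 0.0, -39.6]
contact_force: [0.2, 1.4, 0.4]
gripper_width: 0.996
time_s: 22.3
tool_pos: [0.552, 0.0901, 0.2677]
orientation: [-179.1, 0.1, -38.7]
contact_force: [0.0, -1.6, -0.5]
gripper_width: 1.0
d [-0.105  -0.2276 -0.0177] rv [ -0.5   0.8 -51.3]
pos [0.552  0.0901 0.2677] [-1.791e+02  1.000e-01 -3.870e+01] F [ 0.  -1.6 -0.5] w 1.0 t 22.3 q [ 15.  30. -42.  94.  21.  64. -70.]
yellow [313 174  21  17 305] 0.11994907512277064 0.14621540007347933 [0.12247177 0.14570695]
(array([0.5624045, 0.1873582]), np.float64(0.023592975444016576))
green [312 184  25  27 425] 0.06895882083325877 0.12452627651889314 [0.07072937 0.12134127]
(array([0.56462342, 0.18670575]), np.float64(0.03014732332980726))
```

View pics/side10c.png

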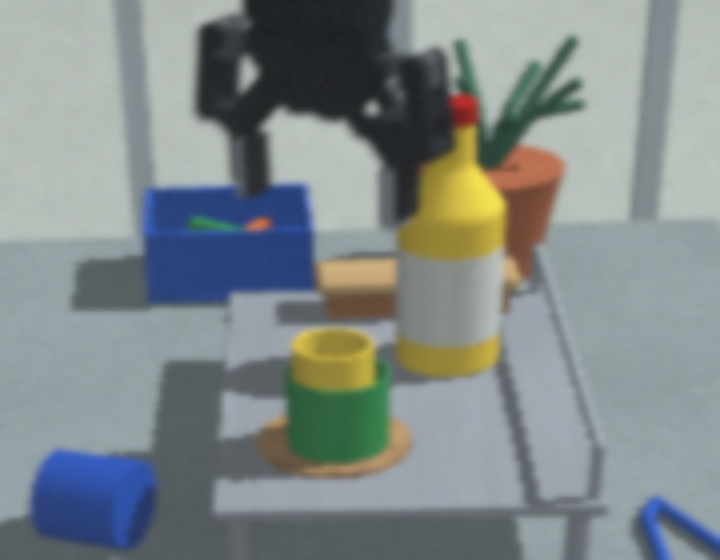

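Yellow is fully down: its rim reads 0.146 against an expected 0.145. It shows at crop (333,360). Now the small red.

```bash
python3 -m pendant '1 -0.018 -0.042 0 0 0 -8; 1 -0.018 -0.042 0 0 0 -8; 1 -0.018 -0.042 0 0 0 -8; 1 -0.018 -0.042 0 0 0 -8; 1 -0.015 -0.035 -0.005 0 0 -8';  python3 -m pendant '1 0 0 -0.01 0 0 -8; 1 0 0 0 0 0 -2; 1 0 0 0 0 0 0';python3 -c "
from k import *
to([.447,-.1375,.13],[180,0,-90])"
```

```text
time_s: 22.9
tool_pos: [0.4633, -0.119, 0.2622]
orientation: [-179.1, 0.1, -80.4]
contact_force: [0.7, -0.8, -0.8]
gripper_width: 1.003
time_s: 23.2
tool_pos: [0.4598, -0.1269, 0.2517]
orientation: [-179.2, -0.2, -91.8]
contact_force: [-0.0, -0.1, -0.3]
gripper_width: 0.999
d [-0.0128 -0.0106 -0.1217] rv [0.2 0.8 1.8]
pos [ 0.4598 -0.1269  0.2517] [-179.2   -0.2  -91.8] F [-0.  -0.1 -0.3] w 0.999 t 23.2 q [ 33.  20. -28. 108.  12.  54. -92.]
```

```bash
python3 -m pendant '1 -0.012 -0.01 -0.03 0 0.8 1.5; 1 -0.001 -0.001 -0.04 0 0 0; 1 0 0 -0.04 0 0 0; 1 0 0 0 0 0 0';python3 -c "
from k import *
to([.447,-.1375,.058],[180,0,-90])"
```

```text
time_s: 23.6
tool_pos: [0.4503, -0.1362, 0.1418]
orientation: [-179.4, -0.3, -89.8]
contact_force: [-0.8, -0.2, -0.1]
gripper_width: 0.997
d [-0.0033 -0.0013 -0.0838] rv [ 0.3  0.6 -0.2]
pos [ 0.4503 -0.1362  0.1418] [-179.4   -0.3  -89.8] F [-0.8 -0.2 -0.1] w 0.997 t 23.6 q [ 31.  28. -24. 117.  19.  38. -95.]
```

```bash
python3 -m pendant '1 -0.003 -0.001 -0.035 0 0.6 0; 1 0 0 -0.03 0 0 0; 1 0 0 -0.008 0 0 0; 1 0 0 0 0 0 0';python3 -c "
from k import *
to([.447,-.1375,.058],[180,0,-90])"
```

```text
time_s: 24.0
tool_pos: [0.4544, -0.1359, 0.0726]
orientation: [-179.3, -0.4, -89.5]
contact_force: [-0.1, -0.3, 0.4]
gripper_width: 1.003
d [-0.0074 -0.0016 -0.0146] rv [ 0.4  0.7 -0.5]
pos [ 0.4544 -0.1359  0.0726] [-179.3   -0.4  -89.5] F [-0.1 -0.3  0.4] w 1.003 t 24.0 q [  27.   35.  -19.  120.   24.   28. -100.]
```

```bash
python3 -m pendant '1 -0.008 -0.001 -0.011 0 0.6 0; 1 0 0 0 0 0 0';python3 -m pendant '1 -0.002 0 -0.003 0 0 0; 1 0 0 0 0 0 0';python3 -c "
from k import *
to([.447,-.1375,.058],[180,0,-90])
snap('11')
p=cv2.imread('pics/side11.png');cv2.imwrite('pics/side11c.png',cv2.resize(p[220:350,180:380],None,fx=4,fy=4))"
```

```text
time_s: 24.2
tool_pos: [0.4483, -0.1371, 0.0639]
orientation: [-179.6, -0.5, -89.4]
contact_force: [-0.5, 0.5, 0.2]
gripper_width: 0.999
time_s: 24.4
tool_pos: [0.4473, -0.1375, 0.0623]
orientation: [-179.4, -0.5, -89.5]
contact_force: [-0.9, 0.3, 0.3]
gripper_width: 1.001
d [-0.0003  0.     -0.0043] rv [ 0.5  0.6 -0.5]
pos [ 0.4473 -0.1375  0.0623] [-179.4   -0.5  -89.5] F [-0.9  0.3  0.3] w 1.001 t 24.4 q [  27.   36.  -18.  121.   25.   26. -101.]
```

View pics/side11c.png

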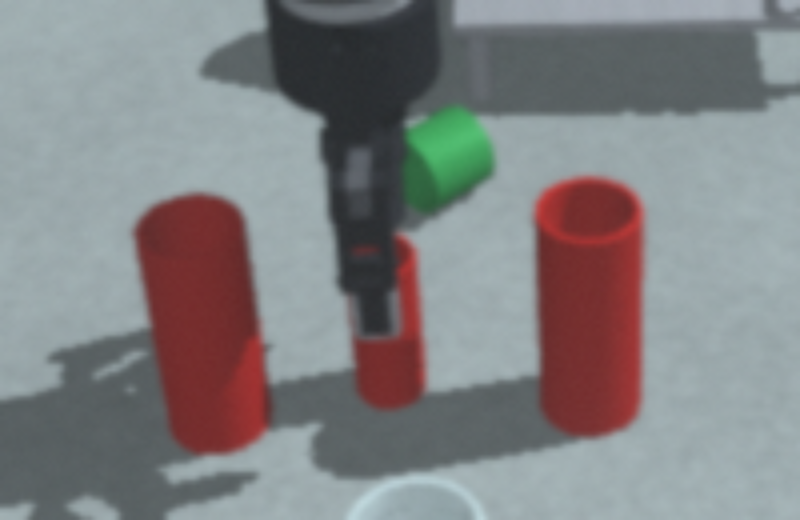

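The fingers straddle the small red tumbler at crop (385,330) and both tall ones are clear. Closing now.

```bash
python3 -m pendant '-1 0 0 -0.004 0 0 0; -1 0 0 0 0 0 0; -1 0 0 0 0 0 0; -1 0 0 0 0 0 0; -1 0 0 0 0 0 0' 40;python3 -m pendant '-1 0 0 0 0 0 0; -1 0 0 0 0 0 0';python3 -m pendant '-1 0 0 0.03 0 0 0; -1 0 0 0.04 0 0 0; -1 0 0 0.045 0 0 0; -1 0 0 0.045 0 0 0; -1 0.01 0.02 0.04 0 0 0'; python3 -c "
from k import *
to([.563,.1875,.25],[180,0,-40])
snap('12')"
```

```text
time_s: 25.0
tool_pos: [0.4486, -0.1376, 0.059]
orientation: [-179.3, -0.6, -89.5]
contact_force: [-0.7, -0.1, -1.2]
gripper_width: 0.416
time_s: 25.2
tool_pos: [0.4486, -0.1376, 0.0589]
orientation: [-179.3, -0.6, -89.5]
contact_force: [-0.7, -0.7, 1.6]
gripper_width: 0.414
time_s: 25.7
tool_pos: [0.4508, -0.1191, 0.2586]
orientation: [179.6, -0.3, -89.7]
contact_force: [0.8, -0.1, -1.4]
gripper_width: 0.416
d [ 0.1122  0.3066 -0.0086] rv [ 0.5 -0.3 49.7]
pos [ 0.4508 -0.1191  0.2586] [179.6  -0.3 -89.7] F [ 0.8 -0.1 -1.4] w 0.416 t 25.7 q [ 34.  19. -30. 107.  12.  56. -91.]
```

View pics/side12.png

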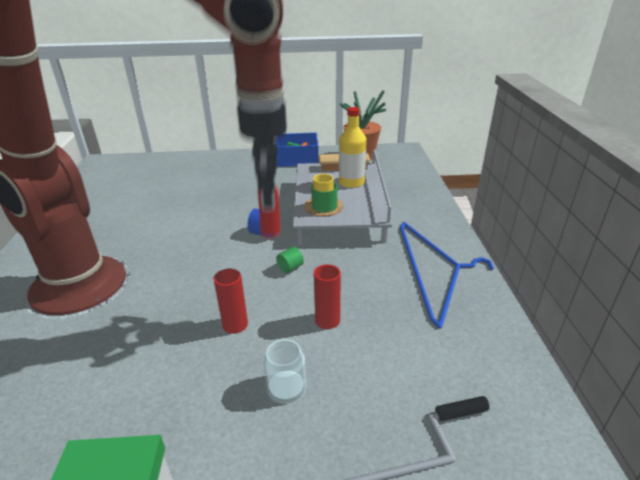

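Red is held upright at (269,215). Carrying it over.

```bash
python3 -m pendant '-1 0.016 0.044 0 0 0 7; -1 0.016 0.044 0 0 0 7; -1 0.016 0.044 0 0 0 7; -1 0.016 0.044 0 0 0 7; -1 0.016 0.044 0 0 0 7'; python3 -m pendant '-1 0.016 0.044 0 0 0 7; -1 0.012 0.03 0 0 0 5; -1 0 0 0 0 0 0';python3 -c "
from k import *
to([.563,.1875,.22],[180,0,-40])"
```

```text
time_s: 26.3
tool_pos: [0.5346, 0.1002, 0.2587]
orientation: [-180.0, -0.7, -54.0]
contact_force: [1.1, -0.2, 0.3]
gripper_width: 0.415
time_s: 26.6
tool_pos: [0.5613, 0.1842, 0.254]
orientation: [179.9, -0.3, -40.7]
contact_force: [-0.2, 0.2, -0.2]
gripper_width: 0.412
d [ 0.0017  0.0033 -0.034 ] rv [0.2 0.2 0.7]
pos [0.5613 0.1842 0.254 ] [179.9  -0.3 -40.7] F [-0.2  0.2 -0.2] w 0.412 t 26.6 q [  5.  34. -42.  89.  24.  66. -83.]
```

```bash
python3 -m pendant '-1 0.001 0.003 -0.02 0 0 0; -1 0 0 -0.014 0 0 0; -1 0 0 0 0 0 0';python3 -c "
from k import *
to([.563,.1875,.2],[180,0,-40])
o=snap('13')
X=cloud('side',o['side'][1])
for col,R in(('red',.018),('yellow',.0255)):
  for m,s,c in comps(o['side'][0],col):
    P=X[m&(o['side'][1]>0)];md=np.median(P,0)
    if abs(md[0]-.56)<.05 and abs(md[1]-.19)<.06:
        Q=P[P[:,1]<np.percentile(P[:,1],80)]
        if col=='yellow': Q=P[(P[:,2]<.14)&(P[:,1]<.185)]
        print(col,s,np.percentile(P[:,2],[1,99]),least_squares(lambda c:np.hypot(Q[:,0]-c[0],Q[:,1]-c[1])-R,[.56,.19],loss='soft_l1',f_scale=.002).x)
p=cv2.imread('pics/side13.png');cv2.imwrite('pics/side13c.png',cv2.resize(p[80:240,240:420],None,fx=4,fy=3.5))
"
```

```text
time_s: 26.9
tool_pos: [0.5606, 0.1855, 0.2149]
orientation: [179.5, -0.2, -40.7]
contact_force: [-1.0, -0.0, -0.8]
gripper_width: 0.414
d [ 0.0024  0.002  -0.0149] rv [ 0.5 -0.2  0.7]
pos [0.5606 0.1855 0.2149] [179.5  -0.2 -40.7] F [-1.  -0.  -0.8] w 0.414 t 26.9 q [  4.  36. -41.  92.  26.  62. -85.]
red [319  29  16  28 131] [0.43590962 0.48689347] [0.5674126  0.17060135]
red [314 139  16  38 458] [0.16040958 0.24245758] [0.56023869 0.18463213]
yellow [313 176  21  15 263] [0.12098624 0.1463329 ] [0.56214496 0.18923751]
```

View pics/side13c.png

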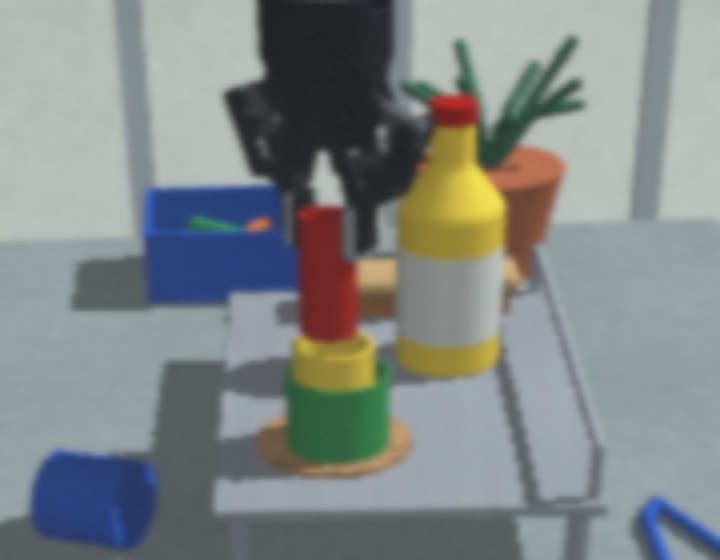

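Red is just above the yellow mouth. A shift of about (+2,+3) mm is needed.

```bash
python3 -m pendant '-1 0.002 0.003 -0.005 0.5 0 0; -1 0 0 0 0 0 0';python3 -c "
from k import *
to([.5625,.189,.2],[180,0,-40])"
```

```text
time_s: 27.2
tool_pos: [0.5645, 0.1884, 0.2127]
orientation: [-179.8, -0.0, -40.9]
contact_force: [0.8, -0.3, -0.8]
gripper_width: 0.411
d [-0.002   0.0006 -0.0127] rv [-0.2  0.1  0.9]
pos [0.5645 0.1884 0.2127] [-179.8   -0.   -40.9] F [ 0.8 -0.3 -0.8] w 0.411 t 27.2 q [  4.  36. -41.  92.  26.  61. -85.]
```

```bash
python3 -m pendant '-1 -0.002 0 -0.012 0 0 0; -1 0 0 -0.008 0 0 0';python3 -c "
from k import *
to([.5625,.189,.18],[180,0,-40])"
```

```text
time_s: 27.4
tool_pos: [0.5634, 0.1885, 0.1934]
orientation: [-179.6, -0.1, -41.0]
contact_force: [1.0, -0.3, -2.1]
gripper_width: 0.414
d [-0.0009  0.0005 -0.0134] rv [-0.2  0.4  0.9]
pos [0.5634 0.1885 0.1934] [-1.796e+02 -1.000e-01 -4.100e+01] F [ 1.  -0.3 -2.1] w 0.414 t 27.4 q [  3.  37. -40.  94.  27.  59. -86.]
```

Inside with no contact force. Going on down.

```bash
python3 -m pendant '-1 -0.001 0 -0.014 0 0 0; -1 0 0 -0.01 0 0 0';python3 -m pendant '-1 -0.001 0 -0.012 0 0 0; -1 0 0 -0.008 0 0 0';python3 -c "
from k import *
to([.5625,.189,.139],[180,0,-40])"
```

```text
time_s: 27.6
tool_pos: [0.5625, 0.1883, 0.1681]
orientation: [-179.6, -0.2, -41.0]
contact_force: [-0.6, -0.2, -0.4]
gripper_width: 0.416
time_s: 27.8
tool_pos: [0.5611, 0.1881, 0.146]
orientation: [-179.6, -0.1, -41.0]
contact_force: [-0.3, 0.1, -0.8]
gripper_width: 0.411
d [ 0.0014  0.0009 -0.007 ] rv [-0.2  0.4  1. ]
pos [0.5611 0.1881 0.146 ] [-1.796e+02 -1.000e-01 -4.100e+01] F [-0.3  0.1 -0.8] w 0.411 t 27.8 q [  2.  40. -38.  97.  30.  53. -89.]
```

```bash
python3 -m pendant '-1 0.001 0 -0.005 0 0 0; -1 0 0 0 0 0 0';python3 -m pendant '0 0 0 0 0 0 0; 0.4 0 0 0 0 0 0; 0.8 0 0 0 0 0 0; 0.8 0 0 0 0 0 0';python3 -m pendant '1 0 0 0.03 0 0 0; 1 0 0 0.045 0 0 0; 1 0 -0.02 0.045 0 0 0; 1 0 -0.045 0.02 0 0 0; 1 0 -0.048 0 0 0 0'; python3 -m pendant '1 0 -0.048 0 0 0 0; 1 0 -0.048 0 0 0 0; 1 0 -0.048 0 0 0 0; 1 0 0 0 0 0 0';python3 -c "
from k import *
to([.5625,.189,.139],[180,0,-40])
o=snap('14')
X=cloud('side',o['side'][1])
for col in('red','yellow','green'):
  for m,s,c in comps(o['side'][0],col):
    P=X[m&(o['side'][1]>0)];md=np.median(P,0)
    if abs(md[0]-.56)<.05 and abs(md[1]-.19)<.06:
        print(col,s,np.percentile(P[:,2],[1,99]),circ(P))
p=cv2.imread('pics/side14.png');cv2.imwrite('pics/side14c.png',cv2.resize(p[80:240,240:420],None,fx=4,fy=3.5))
"
```

```text
time_s: 28.0
tool_pos: [0.5621, 0.1893, 0.1454]
orientation: [-179.6, -0.2, -41.0]
contact_force: [0.4, -0.5, -1.3]
gripper_width: 0.411
time_s: 28.4
tool_pos: [0.5629, 0.1899, 0.1454]
orientation: [-179.5, -0.3, -41.0]
contact_force: [0.1, -0.2, -0.6]
gripper_width: 0.897
time_s: 28.9
tool_pos: [0.5596, 0.0828, 0.2882]
orientation: [-179.4, 0.1, -39.9]
contact_force: [0.7, -0.8, 0.4]
gripper_width: 1.0
time_s: 29.3
tool_pos: [0.5595, -0.0763, 0.2884]
orientation: [-179.6, -0.3, -40.7]
contact_force: [0.3, -0.7, -0.6]
gripper_width: 0.997
d [ 0.003   0.2653 -0.1494] rv [-0.1  0.5  0.7]
pos [ 0.5595 -0.0763  0.2884] [-179.6   -0.3  -40.7] F [ 0.3 -0.7 -0.6] w 0.997 t 29.3 q [ 33.  30. -44.  91.  21.  68. -56.]
red [316 166  15  15 177] [0.06758918 0.16810432] (array([0.57005522, 0.2861123 ]), np.float64(0.10481921385821523))
yellow [313 177  21  14 196] [0.12055751 0.146405  ] (array([0.56219641, 0.18693591]), np.float64(0.023724406088226263))
green [313 185  24  26 424] [0.06994265 0.12195626] (array([0.56474936, 0.18695208]), np.float64(0.030392010860859856))
```

View pics/side14c.png

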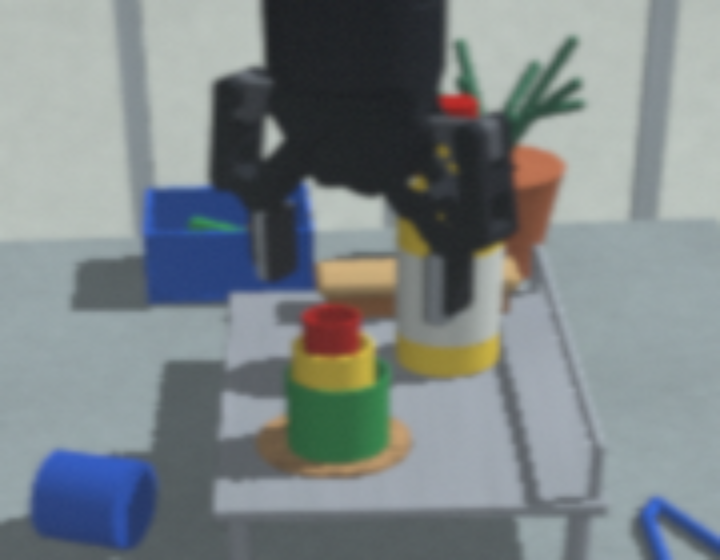

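View pics/top14.png

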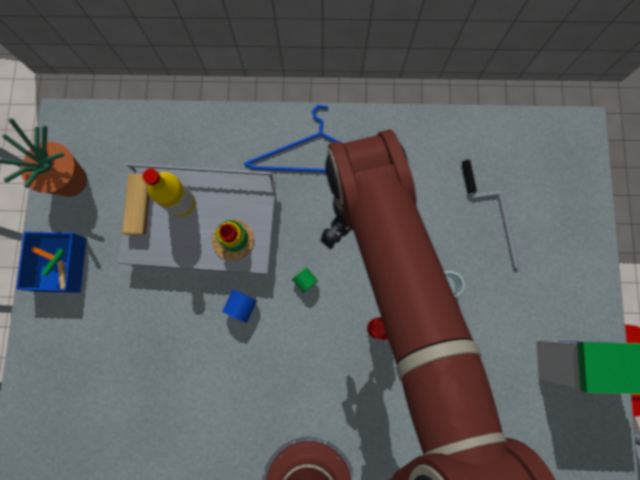

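```bash
python3 -c "
from rig import job
print(job.sign_off())"
```

```text
the job is handed in; nothing more can be done
None
```

The job is handed in at about 29 s of the 72 s allowed. Green is on the cork mat with yellow nested in it and red nested in yellow.

**What I did:** I stood the green tumbler upright on the table and let go of it. I then regrasped it and set it on the mat, nested yellow in it, and nested the smallest red in yellow. My first attempt to right it, tilting forward, hit a wrist joint limit, so I tilted it sideways instead.

**Last checks:**
- **Nesting:** The yellow rim measured 146 mm above the table (145 expected for fully down), and the red rim measured 168 mm (167 expected).
- **Mat:** Green sits 4–8 mm off the mat's centre, with a 17 mm margin before its edge would overhang.
- **Other things:** In the last pictures the visible bystanders and look-alikes look to be where they began. The arm hid part of the top view, and I did not re-measure any of them.
- **Robot:** The hand was open and clear of everything. The highest force I saw was about 20 N, when setting green and yellow down, though I only read it at the end of each move.

**Disagreements:**
- The grip on green read 63 mm on the second grasp against 65 mm on the first, but the camera showed it centred in the fingers.
- The two cameras put the mat's centre about 4 mm apart.

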